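# Cover the baking pots, load the warmer and switch it on

## Robot

A 6-joint arm with a two-finger parallel gripper is mounted at the origin on the work surface. World frame = base frame: x ahead of the robot, y to its left, z up, the work surface at z = 0. Lengths are in m, angles in rad, forces in N, time in s.
With the tool pointing down it reaches from about 0.325 to 0.775 m from the base axis. Payload 5.5 kg.
Tool frame: the origin (TCP) lies between the finger pads; the fingertips stand 22 mm ahead of it and the grasp point (between the pads) lies 3 mm ahead of it; z points along the fingers, y is the direction in which the jaws open and shut (so a half turn about z gives the same grasp; the last joint's range is limited). The gripper opens to 85 mm and grips with 20 to 120 N. Pads are 22 mm wide; open, the fingers measure 114 mm over their backs; the gripper's body (76 mm by 85 mm) begins 54 mm behind the grasp point. The pads swing forward as they close: fully open they stand 13 mm farther back than shut.
Start: joints at [1.053, 0.091, 1.231, -0, 1.82, -0.057], TCP at [0.267, 0.537, 0.253] pointing down, gripper open.
Joint ranges: [-2.87, 2.87], [-0.86, 2.18], [0.17, 2.46], [-1.51, 4.65], [0.06, 2.69], [-2.65, 2.65]. Speed limits (rad/s): [2.57, 2.57, 3.01, 3.14, 3.14, 3.14].

## Interface

Orientations are given as a rotation vector (axis times angle).
In Python, from cell import robot gives the robot as it stands.
- The arm moves only by the tool play_rows, never from a script. Its argument "motion" is a list of rows, each an object of numbers: "ax", "ay", "az": the turn, a rotation vector about the tool's x, y, z in rad; "tx", "ty", "tz": the shift along the tool's x, y, z in cm; "fingers": the opening, from -1 (shut) to 1 (fully open). In form: [{"ax": .., "ay": .., "az": .., "tx": .., "ty": .., "tz": .., "fingers": ..}, ...]. A call has exactly 8 rows; each row shifts and turns the commanded pose from where the row before left it, along the tool's axes as they then stand; what a row does not reach is not made up. A row lasts 1/12 s, in which the tool goes at most 41.7 mm and 7.16 degrees, less where a joint would pass 70% of its speed; a pose out of reach is approached as far as the arm can. A call with a gripper value outside its range is refused whole. The fingers move at their own pace and stop on an object; "grip_force" is the grip in N (left out, the last holds). Time passes only in rows, so rows that do not move let the fingers close, or fill a call up. It gives the time, the measured TCP pose, the force and the opening at its end, in the units of the state.
- robot.observe(): the state, without advancing time (a new reading comes with each control period).
- robot.capture(name): name is "scene" or "side" or "wrist"; returns a dict with "image" (400x640x3 uint8, red, green, blue), "range_z" (400x640 float32, m along the optical axis (not along the pixel's ray), 0 where there is no reading), "camera_matrix" (3x3 intrinsics, pixels), "k1" (the pictures are not rectified: a ray, as slopes to the right and down, at radius r is drawn at 1 + k1 r^2 times it, then the intrinsics apply), "R" (3x3) and "t" (3): a world point X has camera coordinates R X + t. Camera axes: x right, y down, z forward; pixel columns grow to the right and rows downward; lengths in m; the calibration is good to about 2 mm. A picture is of the moment at which its call begins.
- robot.finish_job(): hands the job in, once; it reports no verdict.
The state is a dict: "time_s": time; "q": joint angles; "qd": joint speeds; "effort": joint torques, N m; "ee_pos": TCP position; "ee_rot": TCP orientation; "force": force on the tool from outside, world axes, zero at the start; "torque": the same for the moment, N m; "opening": finger opening in m.
Only numpy, scipy, OpenCV 4.12 (cv2) and the standard library are available. Lean on these libraries where they do the work, as an engineer would, in place of code of your own. Each camera call takes 0.05 s, during which the arm holds its last target.

## Task

Stand every white pot upright on the warmer's plate and cover it with the wooden lid of its own shape and size, properly seated in its mouth. Only when all the pots are on the plate and covered, push the warmer's knob down, turn it clockwise to its stop and let it spring up again. Leave the other things on the table where they are.

Things in the scene. Friction and masses are not known exactly. Their poses are not given: they have to be found in the camera images.
- warmer: Fixed food warmer: a flat warming plate with a raised rim and, on its side nearest the robot (its -x), a black control pod with the knob. Origin on the table under the plate's centre, z up. Plate 35 mm above it, 220 mm (x) by 240 mm (y) inside the rim; rim 8 mm high, 8 mm thick. Pod: x -218 to -114 mm, y +-75 mm, top 35 mm above the table.
- plate_center (a point): Centre of the warming plate's flat upper face; axes as the warmer's.
- knob_grip (a point): Centre of the top of the black press-and-turn knob, on its vertical axis, 165 mm from the plate's centre, 90 mm above the table when up. Turns with the knob: white pointer line along -x. The knob is round, 34 mm across, 38 mm high over a 48 mm disc with two steel teeth; steel guards beside it (to 42 mm from the axis) reach 17 mm above the pod: grip only its upper 26 mm.
- knob_press (a joint): How far the knob is pushed down: 0 up, 0.007 m fully down. A spring pushes it up with 5 N when up, 11 N when fully down.
- knob_turn (a joint): Turn of the knob, clockwise seen from above: 0 off, stop at 1.4 rad = on. Knob up: its teeth are caught at off (and likewise at on). Pushed down at least 5 mm it turns easily, under the guards. From 1.28 rad to the stop it springs up when let go; let go in between, it stays down.
- pot_round_big: Open white ceramic baking pot, round, 58 mm in diameter, 48 mm high, walls 4 mm. Origin at the centre of its underside, z up. May be absent.
- lid_round_big: Wooden lid of the round big pot: disc 60 mm in diameter, 6 mm thick, over a round plug 45 mm across, 7 mm deep, that enters the pot's mouth with 2.5 mm play all round; on top a bar handle 30 mm long (along its x), 12 mm wide, 22 mm high. Origin at the centre of the plug's underside, z up (handle top 35 mm above). Starts handle up; fitted, it is 41 mm above the pot's origin.
- pot_round_small: Open white ceramic baking pot, round, 44 mm in diameter, 40 mm high, walls 4 mm. Origin at the centre of its underside, z up. May be absent.
- lid_round_small: Wooden lid of the round small pot: disc 46 mm in diameter, 6 mm thick, over a round plug 31 mm across, 7 mm deep, that enters the pot's mouth with 2.5 mm play all round; on top a bar handle 30 mm long (along its x), 12 mm wide, 22 mm high. Origin at the centre of the plug's underside, z up (handle top 35 mm above). Starts handle up; fitted, it is 33 mm above the pot's origin.
- pot_square_big: Open white ceramic baking pot, square, 56 mm square (sides along its x and y), 48 mm high, walls 4 mm. Origin at the centre of its underside, z up. May be absent.
- lid_square_big: Wooden lid of the square big pot: 58 mm square, 6 mm thick, over a square plug 43 mm across, 7 mm deep, that enters the pot's mouth with 2.5 mm play all round; on top a bar handle 30 mm long (along its x), 12 mm wide, 22 mm high. Origin at the centre of the plug's underside, z up (handle top 35 mm above). Starts handle up; fitted, it is 41 mm above the pot's origin.
- pot_square_small: Open white ceramic baking pot, square, 42 mm square (sides along its x and y), 40 mm high, walls 4 mm. Origin at the centre of its underside, z up. May be absent.
- lid_square_small: Wooden lid of the square small pot: 44 mm square, 6 mm thick, over a square plug 29 mm across, 7 mm deep, that enters the pot's mouth with 2.5 mm play all round; on top a bar handle 30 mm long (along its x), 12 mm wide, 22 mm high. Origin at the centre of the plug's underside, z up (handle top 35 mm above). Starts handle up; fitted, it is 33 mm above the pot's origin.
- mug: White mug, 82 mm across, 90 mm high; a bystander. Origin under its middle.
- jam_jar: Glass jam jar, 60 mm across, 85 mm high; a bystander. Origin under its middle.
- pear: Pear standing up, 66 mm across, 74 mm high; a bystander. Origin under its middle.
- pomegranate: Pomegranate, 86 mm across, 88 mm high; a bystander. Origin under its middle.
- grater: Flat steel hand grater lying down, 220 mm long, 58 mm wide, 10 mm thick; a bystander. Origin under its middle.
- chocolate: Piece of dark chocolate, 40 by 30 by 12 mm; a bystander. Origin under its middle.
- cookie_cutter: Round steel cookie cutter, a thin ring 40 mm across, 12 mm high; a bystander. Origin under its middle.
Things that resemble listed ones, but are neither listed nor needed, are in the scene too. Leave any pink or purple look-alike of the pot_round_small alone. Leave any green look-alike of the lid_round_big alone.

How it is judged:
By the outcome, as a careful person would: the job done as asked, in the order asked, and still so for the second after the job is handed in, with the robot touching nothing.
Of pot_round_big, pot_round_small, pot_square_big, pot_square_small only 3 to 4 are there at a start; the rules pass over those that are not, and their reading is None.
At some moment in a run one of pot_round_big, pot_round_small, pot_square_big, pot_square_small, lid_round_big, lid_round_small, lid_square_big, lid_square_small may be knocked a few centimetres aside while the robot is not near it.
It also fails if it takes over 210 s, if anything falls off the work surface, if the arm or the gripper's body presses on something with over 40 N, if the wrist force passes 120 N, or if a joint passes its speed limit or range.

## Working session

There is one attempt and no reset: what is moved stays moved. The work goes in short steps, Python scripts to look and compute and a tool call to move; the robot and the scene stay as the last step left them, time stands still between calls to the robot, and variables do not carry over. Pictures are saved under pics/ and viewed, and the job is handed in when it is done.

Besides the shell and the picture viewer there is one more tool, called after "Request:" as a command line: name --argument value ..., lists and objects as JSON in quotes. play_rows: Moves the arm, as the interface text tells. Its arguments: {"type":"object","properties":{"motion":{"type":"array","items":{"type":"object","properties":{"ax":{"type":"number"},"ay":{"type":"number"},"az":{"type":"number"},"tx":{"type":"number"},"ty":{"type":"number"},"tz":{"type":"number"},"fingers":{"type":"number"}}}},"grip_force":{"type":"number"}},"required":["motion"]}

```bash
ls; mkdir -p pics
python3 - <<'E'
from cell import robot
import cv2, numpy as np
print(robot.observe())
for n in ["scene","side","wrist"]:
    c=robot.capture(n)
    cv2.imwrite(f"pics/{n}0.png",c["image"][:,:,::-1])
    np.savez(f"{n}0.npz",**c)
    print(n,c["camera_matrix"],c["k1"],c["R"],c["t"])
E
```

```text
pics
{'time_s': 0.0, 'q': array([ 1.05329422e+00,  9.18779788e-02,  1.23187810e+00,  3.84147387e-05,
        1.81979189e+00, -5.66624816e-02]), 'qd': array([ 7.21667694e-05, -9.91264765e-04, -5.02567445e-04,  1.43936919e-03,
        6.50748936e-04,  8.45629997e-04]), 'effort': array([-1.10738878e-03, -4.58722043e+01, -4.18021774e+01, -2.61412242e-04,
        1.17688661e-02, -2.97774852e-05]), 'ee_pos': array([0.26667562, 0.53721954, 0.25214377]), 'ee_rot': array([-7.17347265e-01, -3.05799051e+00,  2.92858623e-03]), 'force': array([-0.23888324,  0.86075997, -0.63114818]), 'torque': array([-0.03664499,  0.0607039 ,  0.02078115]), 'opening': 0.08540578872529046}
scene [[428.17374386   0.         318.82640718]
 [  0.         428.17374386 198.57337466]
 [  0.           0.           1.        ]] -0.11239118363380052 [[-0.73339856  0.67948175  0.02076285]
 [ 0.40434677  0.46057686 -0.79017254]
 [-0.54647071 -0.57111601 -0.61253266]] [ 0.35700967 -0.13780087  1.67281487]
side [[364.51412163   0.         321.95197102]
 [  0.         364.51412163 197.06677213]
 [  0.           0.           1.        ]] -0.038415228735974194 [[ 0.99656864 -0.0818153  -0.0125382 ]
 [-0.06395888 -0.6650364  -0.7440671 ]
 [ 0.05253771  0.74231586 -0.66798724]] [-0.49587686  0.09189054  1.38040573]
wrist [[337.2845894    0.         316.05132843]
 [  0.         337.2845894  202.63358076]
 [  0.           0.           1.        ]] -0.056996477476864704 [[ 0.44553464  0.89526149 -0.00239986]
 [ 0.85856272 -0.42650844  0.28453578]
 [ 0.25371036 -0.12883098 -0.95866242]] [-0.59893142 -0.03661182  0.37923557]
```

View pics/scene0.png

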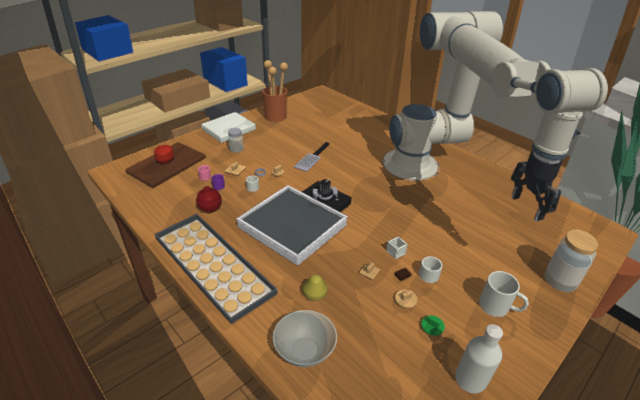

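View pics/side0.png

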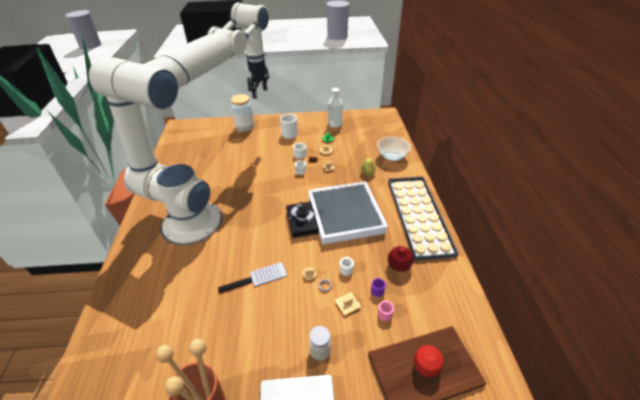

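View pics/wrist0.png

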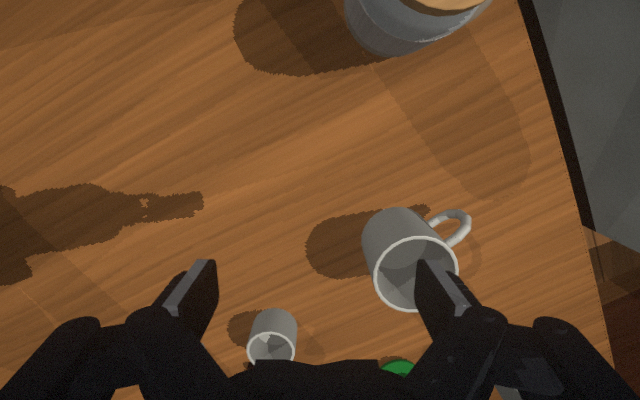

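```bash
cat > h.py <<'E'
import numpy as np, cv2
from cell import robot
def load(n): return dict(np.load(n,allow_pickle=True))
def dist(c): return np.array([float(c["k1"]),0,0,0,0])
def und(c,uv):
    return cv2.undistortPoints(np.array(uv,float).reshape(-1,1,2),c["camera_matrix"],dist(c)).reshape(-1,2)
def plane(c,uv,z):
    s=und(c,uv); R=c["R"];t=c["t"]; o=-R.T@t
    d=np.c_[s,np.ones(len(s))]@R
    return o+d*((z-o[2])/d[:,2])[:,None]
def cloud(c):
    v,u=np.mgrid[0:400,0:640]
    s=und(c,np.c_[u.ravel(),v.ravel()]); Z=c["range_z"].ravel()
    P=(np.c_[s,np.ones(len(s))]*Z[:,None]-c["t"])@c["R"]
    P[Z<=0]=np.nan
    return P.reshape(400,640,3)
def proj(c,X):
    X=np.atleast_2d(X).astype(float)
    return cv2.projectPoints(X,cv2.Rodrigues(c["R"])[0],c["t"],c["camera_matrix"],dist(c))[0].reshape(-1,2)
def crop(c,name,x0,y0,x1,y1,k):
    im=cv2.resize(c["image"][y0:y1,x0:x1,::-1],None,fx=k,fy=k,interpolation=cv2.INTER_CUBIC)
    cv2.imwrite(f"pics/{name}.png",im)
def topdown(c,name,z,xr,yr,s):
    # rectified view of plane z, s px/m ; image right=+x? rows: x decreasing downwards, cols: y decreasing
    W=int((yr[1]-yr[0])*s);H=int((xr[1]-xr[0])*s)
    r,cc=np.mgrid[0:H,0:W]
    X=np.c_[(xr[1]-r/s).ravel(),(yr[1]-cc/s).ravel(),np.full(H*W,z)]
    p=proj(c,X).astype(np.float32).reshape(H,W,2)
    im=cv2.remap(c["image"][:,:,::-1].copy(),p[...,0],p[...,1],cv2.INTER_LINEAR)
    cv2.imwrite(f"pics/{name}.png",im)
E
python3 - <<'E'
from h import *
c=load("scene0.npz")
crop(c,"s_left",185,120,345,240,5)
crop(c,"s_right",340,225,460,315,6)
P=cloud(c)
pts={'pot252,184':(252,184),'lid235,169':(235,169),'lid278,171':(278,171),'pink':(205,172),'pur':(218,181),'cutter':(261,172),'potsq':(397,247),'potr':(431,268),'lid370':(370,270),'lid405':(405,298),'green':(432,325),'choc':(402,273),'knob':(323,188),'plate':(292,222)}
for k,(u,v) in pts.items(): print(k,P[v,u].round(3))
E
```

```text
pot252,184 [ 0.567 -0.258  0.03 ]
lid235,169 [ 0.547 -0.397  0.014]
lid278,171 [ 0.436 -0.278  0.016]
pink [ 0.655 -0.425  0.035]
pur [ 0.649 -0.347  0.034]
cutter [ 0.473 -0.335 -0.001]
potsq [0.408 0.265 0.002]
potr [0.402 0.388 0.003]
lid370 [0.557 0.286 0.025]
lid405 [0.558 0.412 0.019]
green [0.573 0.512 0.014]
choc [0.49  0.348 0.014]
knob [nan nan nan]
plate [ 0.595 -0.008  0.033]
```

View pics/s_left.png

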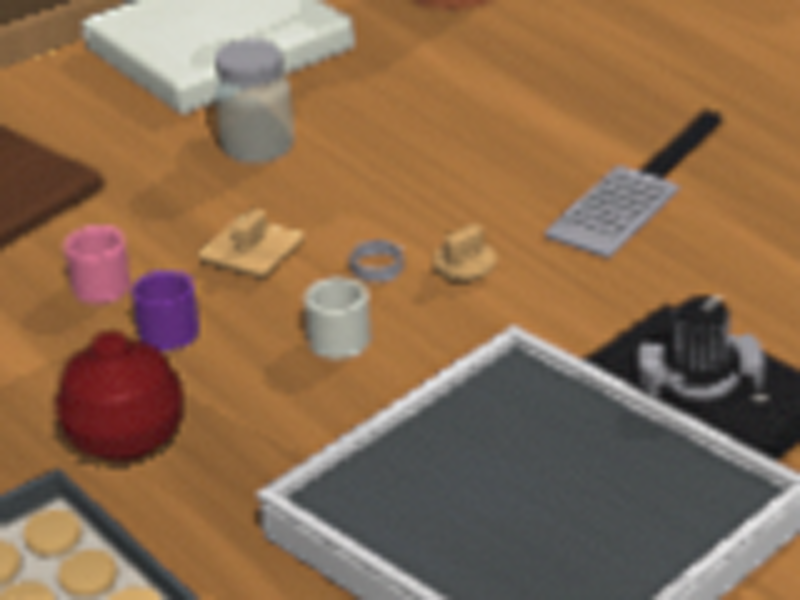

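View pics/s_right.png

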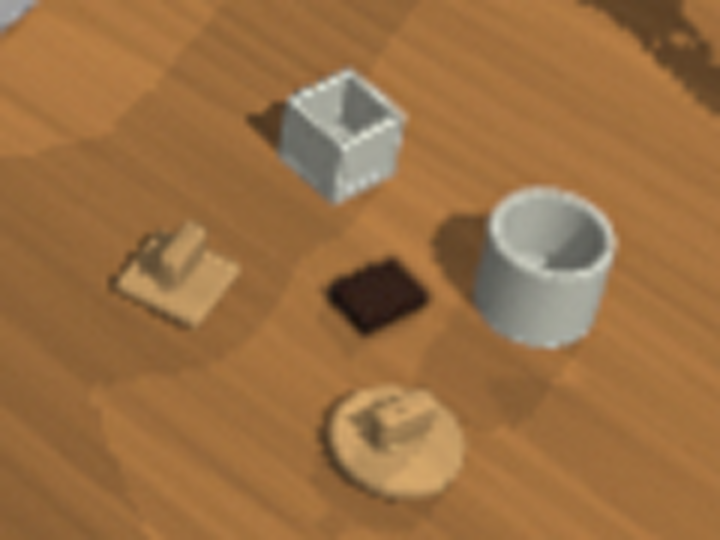

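Run:
```python
from h import *
for n in ["scene","side"]:
    c=load(n+"0.npz"); P=cloud(c)
    print(n)
    if n=="scene":
        boxes={'pot_rs':(243,174,262,194),'lidA':(223,160,248,177),'lidB':(270,162,288,179),'potsq':(384,234,410,261),'potrb':(418,256,445,284),'lidC':(357,259,383,281),'lidD':(392,286,420,309),'choc':(393,266,413,282),'cutter':(254,166,268,178),'purple':(210,174,226,191),'pink':(196,164,212,181),'green':(418,313,448,337)}
    else:
        boxes={'pot_rs':(337,257,357,277),'lidA':(334,291,362,316),'lidB':(300,266,318,281),'potsq':(293,161,308,176),'potrb':(291,142,308,160),'lidC':(321,161,337,174),'lidD':(318,144,336,157)}
    for k,(a,b,d,e) in boxes.items():
        Q=P[b:e,a:d].reshape(-1,3); Q=Q[Q[:,2]>0.008 if k not in('x',) else 0]
        if len(Q)<5: print(k,len(Q)); continue
        mx=np.nanmax(Q[:,2])
        print(k,len(Q),'lo',Q.min(0).round(3),'hi',Q.max(0).round(3),'mid',((Q.min(0)+Q.max(0))/2).round(3))
c=load("scene0.npz")
cor=plane(c,[(288,187),(347.5,224),(296,258.5),(237,221)],0.043); print(cor.round(4),cor.mean(0))
crop(c,"plate",225,175,365,270,5)
```

```text
scene
pot_rs 140 lo [ 0.497 -0.313  0.008] hi [ 0.578 -0.25   0.041] mid [ 0.538 -0.282  0.025]
lidA 145 lo [ 0.503 -0.438  0.009] hi [ 0.623 -0.356  0.04 ] mid [ 0.563 -0.397  0.024]
lidB 92 lo [ 0.41  -0.308  0.008] hi [ 0.458 -0.26   0.036] mid [ 0.434 -0.284  0.022]
potsq 267 lo [0.403 0.251 0.008] hi [0.451 0.298 0.043] mid [0.427 0.274 0.026]
potrb 434 lo [0.399 0.37  0.008] hi [0.459 0.428 0.051] mid [0.429 0.399 0.03 ]
lidC 198 lo [0.524 0.255 0.008] hi [0.574 0.303 0.036] mid [0.549 0.279 0.022]
lidD 316 lo [0.522 0.381 0.008] hi [0.582 0.44  0.038] mid [0.552 0.411 0.023]
choc 106 lo [0.463 0.332 0.008] hi [0.506 0.366 0.017] mid [0.484 0.349 0.013]
cutter 24 lo [ 0.465 -0.351  0.008] hi [ 0.539 -0.272  0.04 ] mid [ 0.502 -0.311  0.024]
purple 177 lo [ 0.621 -0.432  0.008] hi [ 0.726 -0.263  0.083] mid [ 0.674 -0.348  0.046]
pink 150 lo [ 0.628 -0.47   0.008] hi [ 0.672 -0.368  0.043] mid [ 0.65  -0.419  0.025]
green 364 lo [0.538 0.483 0.008] hi [0.6   0.542 0.037] mid [0.569 0.513 0.023]
side
pot_rs 177 lo [ 0.533 -0.301  0.008] hi [ 0.574 -0.254  0.046] mid [ 0.553 -0.277  0.027]
lidA 338 lo [ 0.505 -0.444  0.008] hi [ 0.578 -0.371  0.038] mid [ 0.541 -0.407  0.023]
lidB 136 lo [ 0.409 -0.308  0.008] hi [ 0.452 -0.265  0.04 ] mid [ 0.431 -0.287  0.024]
potsq 105 lo [0.401 0.242 0.009] hi [0.443 0.294 0.042] mid [0.422 0.268 0.025]
potrb 160 lo [0.395 0.361 0.008] hi [0.453 0.428 0.05 ] mid [0.424 0.394 0.029]
lidC 69 lo [0.522 0.244 0.008] hi [0.568 0.288 0.036] mid [0.545 0.266 0.022]
lidD 78 lo [0.521 0.375 0.008] hi [0.575 0.431 0.038] mid [0.548 0.403 0.023]
[[ 0.495  -0.1473  0.043 ]
 [ 0.4801  0.1212  0.043 ]
 [ 0.6936  0.1279  0.043 ]
 [ 0.7262 -0.1144  0.043 ]] [ 0.59870875 -0.00314641  0.043     ]
```

View pics/plate.png

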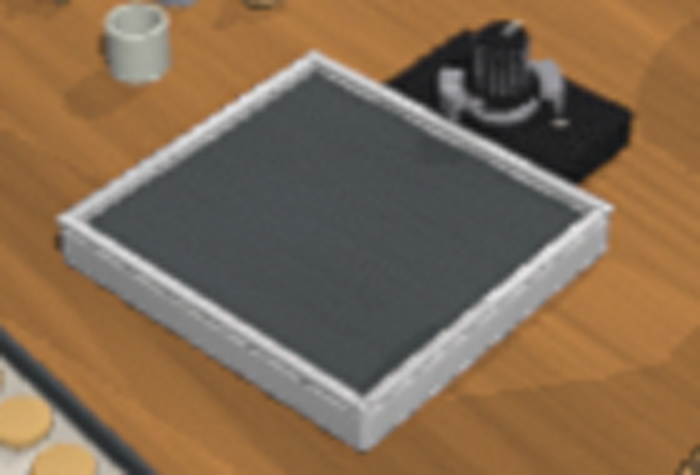

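Run:
```python
from h import *
c=load("scene0.npz")
cor=plane(c,[(287.8,185.8),(347,217),(298.6,255),(237.8,218.6)],0.043); print(cor.round(4),cor.mean(0))
d=cor-np.roll(cor,-1,0); print(np.linalg.norm(d,axis=1)); 
ex=(cor[2]+cor[3]-cor[0]-cor[1]); print('yaw',np.arctan2(ex[1],ex[0]))
R,_=cv2.Rodrigues(robot.observe()['ee_rot']); print(R)
```

```text
[[ 0.491  -0.1531  0.043 ]
 [ 0.4573  0.0969  0.043 ]
 [ 0.6792  0.1224  0.043 ]
 [ 0.7179 -0.1222  0.043 ]] [ 0.58635963 -0.01402885  0.043     ]
[0.25225634 0.22331418 0.24763309 0.22891856]
yaw 0.12503072990563857
[[-8.95692925e-01  4.44672404e-01 -7.98871860e-04]
 [ 4.44673111e-01  8.95691841e-01 -1.39632263e-03]
 [ 9.46368653e-05 -1.60591314e-03 -9.99998706e-01]]
```

Request:
play_rows --motion '[{"tx": -3.5, "ty": -1}, {"tx": -3.5, "ty": -1}, {"tx": -3.5, "ty": -1}, {"tx": -3.5, "ty": -1}, {"tx": -3.5, "ty": -1}, {"tx": -3.5, "ty": -1}, {"tx": -3.5, "ty": -1}, {"tx": -3.5, "ty": -1}]'

```text
invalid input at $.motion[0]: expected keys ax, ay, az, tx, ty, tz, fingers
```

```bash
cat >> h.py <<'E'
def snap(name):
    c=robot.capture("wrist"); cv2.imwrite(f"pics/{name}.png",c["image"][:,:,::-1]); np.savez(f"{name}.npz",**c); return c
def pose():
    s=robot.observe(); R,_=cv2.Rodrigues(s['ee_rot']); return s['ee_pos'],R,s
def plan(x,y,z,yaw=None):
    p,R,s=pose(); yw=np.arctan2(R[1,1],R[0,1])
    az=0
    if yaw is not None:
        d=(yaw-yw+np.pi/2)%np.pi-np.pi/2; az=-d
    # after rotation by az about tool z
    R2=R@cv2.Rodrigues(np.array([0,0,az]))[0]
    dw=np.array([x,y,z])-p
    a=R.T@dw*100; b=R2.T@dw*100
    print(f"at {p.round(4)} yaw {yw:.3f} q6 {s['q'][5]:.2f}; dist {np.linalg.norm(dw)*100:.1f}cm")
    print(f"  before-turn tx {a[0]:.2f} ty {a[1]:.2f} tz {a[2]:.2f} | az {az:.3f} | after-turn tx {b[0]:.2f} ty {b[1]:.2f} tz {b[2]:.2f}; tilt {R[2,0]:.4f} {R[2,1]:.4f}")
E
python3 - <<'E'
from h import *
snap("w1"); print(pose()[0])
E
```

```text
[0.26671927 0.53729113 0.25255914]
```

View pics/w1.png

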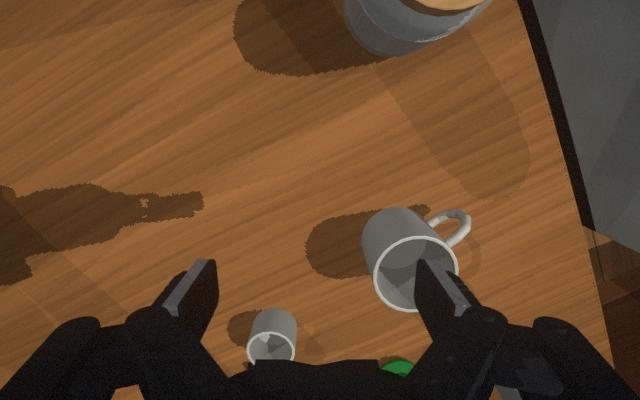

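Request:
play_rows --motion '[{"ax": 0, "ay": 0, "az": 0, "tx": -3.5, "ty": -1, "tz": 0, "fingers": 1}, {"ax": 0, "ay": 0, "az": 0, "tx": -3.5, "ty": -1, "tz": 0, "fingers": 1}, {"ax": 0, "ay": 0, "az": 0, "tx": -3.5, "ty": -1, "tz": 0, "fingers": 1}, {"ax": 0, "ay": 0, "az": 0, "tx": -3.5, "ty": -1, "tz": 0, "fingers": 1}, {"ax": 0, "ay": 0, "az": 0, "tx": -3.5, "ty": -1, "tz": 0, "fingers": 1}, {"ax": 0, "ay": 0, "az": 0, "tx": -3.5, "ty": -1, "tz": 0, "fingers": 1}, {"ax": 0, "ay": 0, "az": 0, "tx": -3.5, "ty": -1, "tz": 0, "fingers": 1}, {"ax": 0, "ay": 0, "az": 0, "tx": -3.5, "ty": -1, "tz": 0, "fingers": 1}]'

```text
time_s: 0.87
ee_pos: [0.483, 0.3398, 0.2531]
ee_rot: [-0.717, -3.058, 0.0]
force: [0.8, 1.0, 0.4]
opening: 0.0854
```

Run:
```python
from h import *
c=snap("w1"); print(pose()[0])
C=-c['R'].T@c['t']; print(C, plane(c,[(320,200),(320,100),(320,280),(120,200)],0))
```

```text
[0.48747173 0.33502756 0.25249056]
[0.41832123 0.37185245 0.37342848] [[0.51661514 0.32772012 0.        ]
 [0.4172697  0.37676524 0.        ]
 [0.60943828 0.28193478 0.        ]
 [0.4118421  0.1171886  0.        ]]
```

View pics/w1.png

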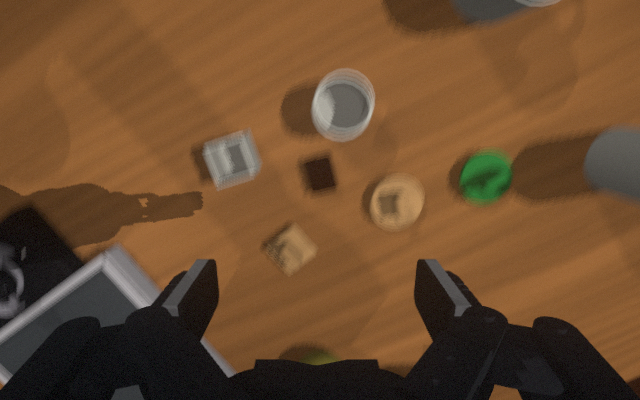

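```bash
cat >> h.py <<'E'
def blobs(c,zmin=0.006,vmax=260,ztop=0.12,amin=60):
    P=cloud(c); z=P[...,2]
    m=((z>zmin)&(z<ztop)).astype(np.uint8); m[vmax:]=0
    n,l,st,ce=cv2.connectedComponentsWithStats(m,connectivity=4)
    for i in range(1,n):
        if st[i,4]<amin: continue
        Q=P[l==i]; h=np.percentile(Q[:,2],98)
        T=Q[Q[:,2]>h-0.005]
        r=cv2.minAreaRect((T[:,:2]*1000).astype(np.float32)); a=cv2.minAreaRect((Q[:,:2]*1000).astype(np.float32))
        cc,rad=cv2.minEnclosingCircle((T[:,:2]*1000).astype(np.float32))
        print(f"px {ce[i].round(0)} n{st[i,4]} h {h:.3f} | top rect c {np.round(r[0],1)} size {np.round(r[1],1)} ang {r[2]:.1f} circ {np.round(cc,1)} r{rad:.1f} | all rect c {np.round(a[0],1)} size {np.round(a[1],1)} ang {a[2]:.1f} rgb {c['image'][l==i].mean(0).round(0)}")
E
python3 - <<'E'
from h import *
c=snap("w2"); print(pose()[0]); blobs(c)
crop(c,"w2c",180,50,440,245,3)
E
```

```text
[0.48529928 0.33733805 0.25241484]
px [495.   3.] n290 h 0.036 | top rect c [419.4 566.8] size [22.8  1.7] ang 65.7 circ [418.7 567.1] r11.4 | all rect c [416.  563.3] size [39.3  5.6] ang 58.7 rgb [72. 67. 61.]
px [352.  90.] n1283 h 0.049 | top rect c [427.7 396.8] size [56.6 56.1] ang 62.5 circ [427.3 396.5] r29.0 | all rect c [427.7 396.8] size [56.6 56.1] ang 62.5 rgb [142. 138. 128.]
px [620. 150.] n2671 h 0.064 | top rect c [613.3 624.9] size [ 7.7 41.4] ang 77.6 circ [614.2 628.7] r20.7 | all rect c [607.2 638.9] size [30.8 73.4] ang 57.1 rgb [85. 82. 76.]
px [234. 149.] n1257 h 0.041 | top rect c [425.3 271.8] size [43.3 41.4] ang 80.7 circ [425.6 272.4] r28.7 | all rect c [425.3 272. ] size [43.5 41.4] ang 80.8 rgb [140. 135. 126.]
px [492. 165.] n2263 h 0.035 | top rect c [568.1 509.2] size [11.9 29.8] ang 8.5 circ [567.6 509.2] r15.0 | all rect c [567.6 509.5] size [58.8 58.9] ang 67.1 rgb [ 48. 102.  47.]
px [325. 163.] n1015 h 0.013 | top rect c [484.4 346.2] size [29.9 40.1] ang 77.7 circ [483.7 346.8] r23.8 | all rect c [484.3 346.3] size [29.9 40.3] ang 77.7 rgb [56. 34. 21.]
px [401. 191.] n2228 h 0.035 | top rect c [549.9 408.3] size [12.6 29.8] ang 75.8 circ [549.7 408. ] r15.2 | all rect c [549.7 408.4] size [59.7 58.5] ang 65.5 rgb [160. 122.  79.]
px [ 47. 236.] n4517 h 0.047 | top rect c [433.1  34.7] size [131.   21.3] ang 59.7 circ [436.  33.] r65.6 | all rect c [419.6  47.3] size [154.4  73.8] ang 57.1 rgb [42. 37. 35.]
px [296. 239.] n1332 h 0.036 | top rect c [548.8 276.4] size [29.3 12.8] ang 10.3 circ [548.8 276.3] r14.9 | all rect c [549.  276.2] size [43.9 44.9] ang 12.5 rgb [146. 111.  72.]
```

View pics/w2c.png

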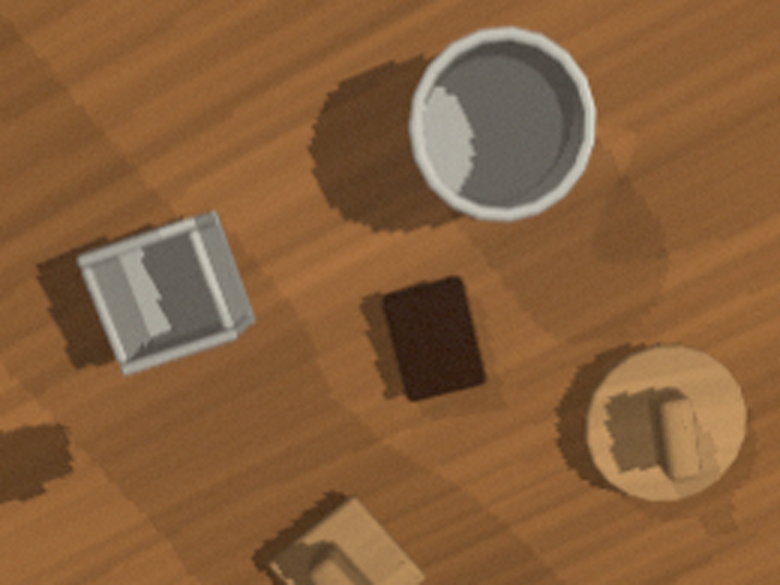

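Run:
```python
from h import *
plan(0.4277,0.3968,0.10); plan(0.4277,0.3968,0.031)
```

```text
Traceback (most recent call last):
  File "h.py", line 41, in plan
    R2=R@cv2.Rodrigues(np.array([0,0,az]))[0]
         ~~~~~~~~~~~~~^^^^^^^^^^^^^^^^^^^^
cv2.error: OpenCV(4.12.0) /io/opencv/modules/calib3d/src/calibration_base.cpp:151: error: (-210:Unsupported format or combination of formats) The matrices must have 32f or 64f data type in function 'Rodrigues'
```

```bash
sed -i 's/np.array(\[0,0,az\])/np.array([0.,0.,az])/' h.py
python3 - <<'E'
from h import *
plan(0.4277,0.3968,0.031)
E
```

```text
at [0.4853 0.3373 0.2524] yaw 1.104 q6 -0.55; dist 23.6cm
  before-turn tx 7.85 ty 2.76 tz 22.13 | az 0.000 | after-turn tx 7.85 ty 2.76 tz 22.13; tilt -0.0013 -0.0019
```

Request:
play_rows --motion '[{"ax": 0, "ay": 0, "az": 0, "tx": 2.0, "ty": 0.7, "tz": 3, "fingers": 1}, {"ax": 0, "ay": 0, "az": 0, "tx": 2.0, "ty": 0.7, "tz": 3, "fingers": 1}, {"ax": 0, "ay": 0, "az": 0, "tx": 2.0, "ty": 0.7, "tz": 3, "fingers": 1}, {"ax": 0, "ay": 0, "az": 0, "tx": 1.8, "ty": 0.7, "tz": 3, "fingers": 1}, {"ax": 0, "ay": 0, "az": 0, "tx": 0, "ty": 0, "tz": 2, "fingers": 1}, {"ax": 0, "ay": 0, "az": 0, "tx": 0, "ty": 0, "tz": 0, "fingers": 1}, {"ax": 0, "ay": 0, "az": 0, "tx": 0, "ty": 0, "tz": 0, "fingers": 1}, {"ax": 0, "ay": 0, "az": 0, "tx": 0, "ty": 0, "tz": 0, "fingers": 1}]'

```text
time_s: 1.63
ee_pos: [0.4252, 0.4015, 0.1152]
ee_rot: [0.717, 3.057, 0.003]
force: [-0.0, 0.6, 0.6]
opening: 0.0852
```

Run:
```python
from h import *
plan(0.4277,0.3968,0.031)
c=snap("w3"); blobs(c,vmax=400)
plan(0.4277,0.3968,0.031)
```

```text
at [0.4252 0.4015 0.1152] yaw 1.110 q6 -0.41; dist 8.4cm
  before-turn tx -0.42 ty -0.32 tz 8.41 | az 0.000 | after-turn tx -0.42 ty -0.32 tz 8.41; tilt -0.0010 0.0020
px [562.  47.] n14035 h 0.090 | top rect c [394.6 550.5] size [54.  12.9] ang 19.2 circ [393.2 554.3] r27.0 | all rect c [392.7 577.6] size [80.7 58.7] ang 66.6 rgb [84. 82. 76.]
px [311. 231.] n5010 h 0.049 | top rect c [427.  396.4] size [56.9 57.5] ang 61.6 circ [427.4 396.8] r29.1 | all rect c [427.2 396.6] size [56.8 57.9] ang 52.9 rgb [127. 123. 115.]
px [145. 280.] n2679 h 0.115 | top rect c [394.4 358.1] size [1.9 8.9] ang 2.8 circ [393.7 358.1] r4.5 | all rect c [404.2 304.6] size [ 33.2 117.4] ang 16.1 rgb [96. 94. 87.]
px [209. 281.] n698 h 0.120 | top rect c [405.  363.1] size [ 7.1 23.7] ang 81.5 circ [404.6 360.4] r11.9 | all rect c [405.1 363.1] size [ 7.1 23.8] ang 81.5 rgb [46. 37. 32.]
px [398. 329.] n4411 h 0.118 | top rect c [443.6 439.9] size [ 6.5 23.3] ang 47.3 circ [445.3 441.8] r11.7 | all rect c [505.1 413.3] size [ 57.5 148.5] ang 83.3 rgb [133. 102.  67.]
px [452. 275.] n74 h 0.120 | top rect c [443.3 453. ] size [4.  1.3] ang 62.4 circ [443.  453.2] r2.0 | all rect c [443.3 453. ] size [4.  1.4] ang 57.3 rgb [57. 42. 32.]
px [522. 297.] n2910 h 0.034 | top rect c [563.7 510.6] size [27.5  8.7] ang 86.4 circ [565.8 510.5] r13.8 | all rect c [557.1 513.3] size [58.9 37.2] ang 70.6 rgb [37. 93. 41.]
px [286. 304.] n1863 h 0.013 | top rect c [484.  346.2] size [30.3 40.2] ang 77.5 circ [483.9 346.2] r24.0 | all rect c [483.9 346.2] size [30.3 40.3] ang 77.7 rgb [48. 29. 19.]
at [0.4256 0.4016 0.1159] yaw 1.110 q6 -0.41; dist 8.5cm
  before-turn tx -0.38 ty -0.36 tz 8.49 | az 0.000 | after-turn tx -0.38 ty -0.36 tz 8.49; tilt -0.0015 0.0033
```

View pics/w3.png

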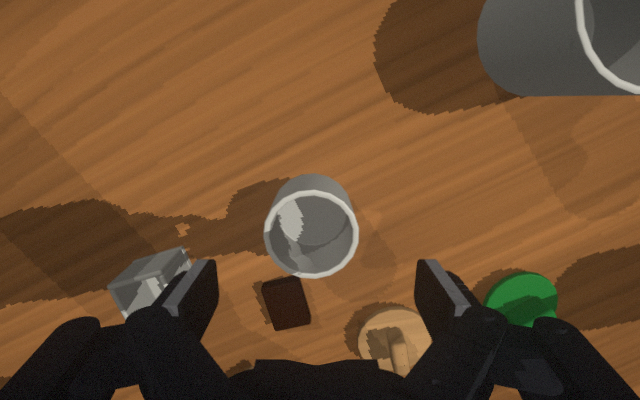

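Request:
play_rows --motion '[{"ax": 0, "ay": 0, "az": 0, "tx": -0.4, "ty": -0.34, "tz": 0, "fingers": 1}, {"ax": 0, "ay": 0, "az": 0, "tx": 0, "ty": 0, "tz": 3, "fingers": 1}, {"ax": 0, "ay": 0, "az": 0, "tx": 0, "ty": 0, "tz": 3, "fingers": 1}, {"ax": 0, "ay": 0, "az": 0, "tx": 0, "ty": 0, "tz": 2.4, "fingers": 1}, {"ax": 0, "ay": 0, "az": 0, "tx": 0, "ty": 0, "tz": 0, "fingers": 1}, {"ax": 0, "ay": 0, "az": 0, "tx": 0, "ty": 0, "tz": 0, "fingers": -1}, {"ax": 0, "ay": 0, "az": 0, "tx": 0, "ty": 0, "tz": 0, "fingers": -1}, {"ax": 0, "ay": 0, "az": 0, "tx": 0, "ty": 0, "tz": 0, "fingers": -1}]' --grip_force 40

```text
time_s: 2.35
ee_pos: [0.4283, 0.3971, 0.0329]
ee_rot: [0.717, 3.055, 0.006]
force: [-0.6, -1.5, -1.4]
opening: 0.0573
```

Request:
play_rows --motion '[{"ax": 0, "ay": 0, "az": 0, "tx": 0, "ty": 0, "tz": 0, "fingers": -1}, {"ax": 0, "ay": 0, "az": 0, "tx": 0, "ty": 0, "tz": 0, "fingers": -1}, {"ax": 0, "ay": 0, "az": 0, "tx": 0, "ty": 0, "tz": 0, "fingers": -1}, {"ax": 0, "ay": 0, "az": 0, "tx": 0, "ty": 0, "tz": -1, "fingers": -1}, {"ax": 0, "ay": 0, "az": 0, "tx": 0, "ty": 0, "tz": -3, "fingers": -1}, {"ax": 0, "ay": 0, "az": 0, "tx": 0, "ty": 0, "tz": -3, "fingers": -1}, {"ax": 0, "ay": 0, "az": 0, "tx": 0, "ty": 0, "tz": -3, "fingers": -1}, {"ax": 0, "ay": 0, "az": 0, "tx": 0, "ty": 0, "tz": 0, "fingers": -1}]' --grip_force 40

```text
time_s: 3.02
ee_pos: [0.4289, 0.3982, 0.1383]
ee_rot: [0.716, 3.051, 0.016]
force: [0.2, 0.4, -0.1]
opening: 0.0575
```

Run:
```python
from h import *
c=snap("w4"); print(pose()[2]['opening'],pose()[2]['force']);plan(0.577,0.057,0.13,0.125)
```

```text
0.05676294336947741 [-0.17189064 -0.14564153 -2.43357161]
at [0.4283 0.3977 0.1349] yaw 1.110 q6 -0.42; dist 37.2cm
  before-turn tx -28.46 ty -23.91 tz 0.39 | az 0.985 | after-turn tx -35.66 ty 10.50 tz 0.39; tilt -0.0036 0.0084
```

View pics/w4.png

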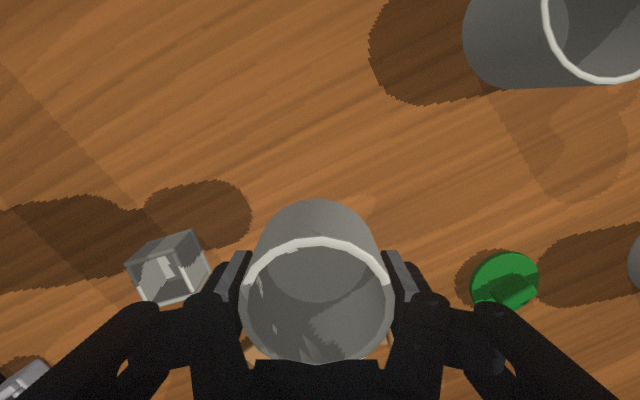

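Request:
play_rows --motion '[{"ax": 0, "ay": 0, "az": 0.123, "tx": 0, "ty": 0, "tz": 0, "fingers": -1}, {"ax": 0, "ay": 0, "az": 0.123, "tx": 0, "ty": 0, "tz": 0, "fingers": -1}, {"ax": 0, "ay": 0, "az": 0.123, "tx": 0, "ty": 0, "tz": 0, "fingers": -1}, {"ax": 0, "ay": 0, "az": 0.123, "tx": 0, "ty": 0, "tz": 0, "fingers": -1}, {"ax": 0, "ay": 0, "az": 0.123, "tx": 0, "ty": 0, "tz": 0, "fingers": -1}, {"ax": 0, "ay": 0, "az": 0.123, "tx": 0, "ty": 0, "tz": 0, "fingers": -1}, {"ax": 0, "ay": 0, "az": 0.123, "tx": 0, "ty": 0, "tz": 0, "fingers": -1}, {"ax": 0, "ay": 0, "az": 0.123, "tx": 0, "ty": 0, "tz": 0, "fingers": -1}]'

```text
time_s: 3.73
ee_pos: [0.426, 0.3958, 0.1275]
ee_rot: [-2.084, -2.35, 0.004]
force: [-0.0, 0.2, -2.2]
opening: 0.0574
```

Request:
play_rows --motion '[{"ax": 0, "ay": 0, "az": 0, "tx": -2.5, "ty": 0.7, "tz": 0, "fingers": -1}, {"ax": 0, "ay": 0, "az": 0, "tx": -3.5, "ty": 1, "tz": 0, "fingers": -1}, {"ax": 0, "ay": 0, "az": 0, "tx": -3.5, "ty": 1, "tz": 0, "fingers": -1}, {"ax": 0, "ay": 0, "az": 0, "tx": -3.5, "ty": 1, "tz": 0, "fingers": -1}, {"ax": 0, "ay": 0, "az": 0, "tx": -3.5, "ty": 1, "tz": 0, "fingers": -1}, {"ax": 0, "ay": 0, "az": 0, "tx": -2.5, "ty": 0.7, "tz": 0, "fingers": -1}, {"ax": 0, "ay": 0, "az": 0, "tx": 0, "ty": 0, "tz": 0, "fingers": -1}, {"ax": 0, "ay": 0, "az": 0, "tx": 0, "ty": 0, "tz": 0, "fingers": -1}]'

```text
time_s: 4.4
ee_pos: [0.5039, 0.2131, 0.1279]
ee_rot: [-2.08, -2.353, 0.003]
force: [-0.9, -0.0, -2.0]
opening: 0.0575
```

Run:
```python
from h import *
c=snap("w5"); plan(0.577,0.057,0.13,0.125)
```

```text
at [0.5036 0.2142 0.1281] yaw 0.125 q6 0.21; dist 17.4cm
  before-turn tx -16.51 ty 5.32 tz -0.21 | az -0.000 | after-turn tx -16.51 ty 5.32 tz -0.21; tilt 0.0003 -0.0021
```

View pics/w5.png

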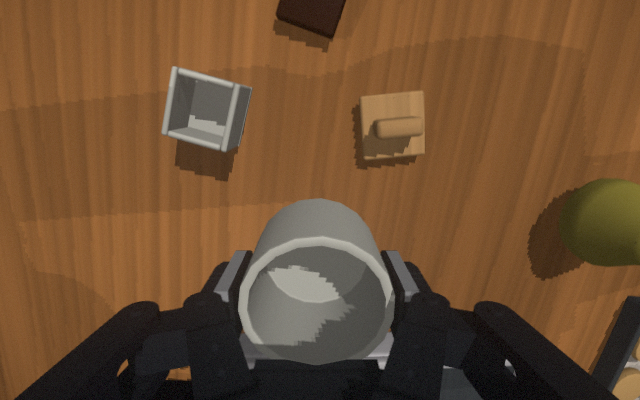

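Request:
play_rows --motion '[{"ax": 0, "ay": 0, "az": 0, "tx": -2.5, "ty": 0.8, "tz": 0, "fingers": -1}, {"ax": 0, "ay": 0, "az": 0, "tx": -3, "ty": 1, "tz": 0, "fingers": -1}, {"ax": 0, "ay": 0, "az": 0, "tx": -3, "ty": 1, "tz": 0, "fingers": -1}, {"ax": 0, "ay": 0, "az": 0, "tx": -3, "ty": 1, "tz": 0, "fingers": -1}, {"ax": 0, "ay": 0, "az": 0, "tx": -3, "ty": 1, "tz": 0, "fingers": -1}, {"ax": 0, "ay": 0, "az": 0, "tx": -2, "ty": 0.5, "tz": 0, "fingers": -1}, {"ax": 0, "ay": 0, "az": 0, "tx": 0, "ty": 0, "tz": 0, "fingers": -1}, {"ax": 0, "ay": 0, "az": 0, "tx": 0, "ty": 0, "tz": 0, "fingers": -1}]'

```text
time_s: 5.12
ee_pos: [0.5772, 0.0581, 0.1284]
ee_rot: [-2.076, -2.355, 0.001]
force: [-0.1, 0.2, -2.0]
opening: 0.0573
```

Run:
```python
from h import *
c=snap("w6"); plan(0.577,0.057,0.069,0.125)
s=robot.capture("scene"); crop(s,"s6",220,120,380,260,5)
```

```text
at [0.577  0.0588 0.1286] yaw 0.127 q6 -0.08; dist 6.0cm
  before-turn tx -0.19 ty -0.01 tz 5.96 | az 0.002 | after-turn tx -0.19 ty -0.01 tz 5.96; tilt 0.0011 -0.0013
```

View pics/w6.png

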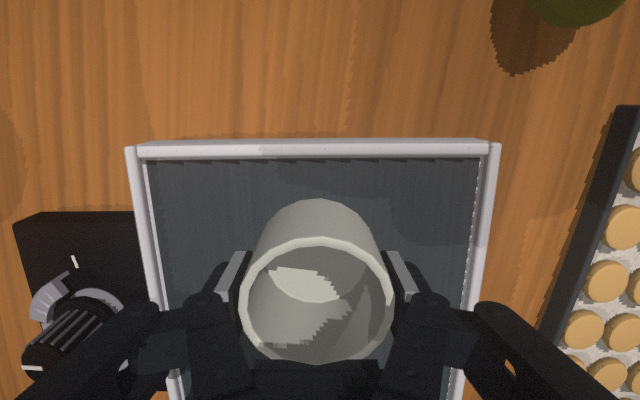

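View pics/s6.png

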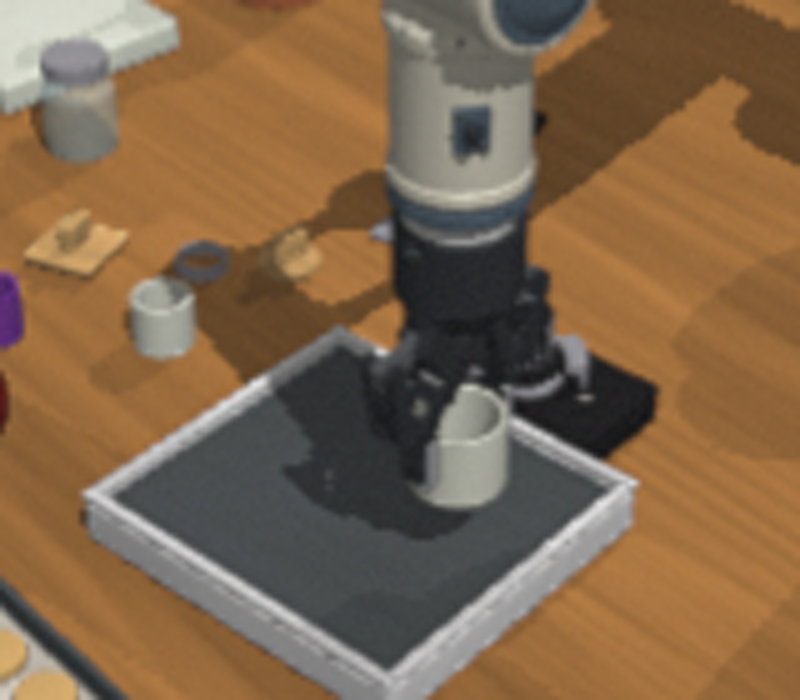

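Run:
```python
from h import *
c=load("w6.npz")
cr=plane(c,[(127,148),(500,144)],0.043); print(cr, np.linalg.norm(cr[1]-cr[0]))
d=cr[1]-cr[0]; yaw=np.arctan2(d[1],d[0]); print('yaw',yaw)
ex=np.array([np.cos(yaw),np.sin(yaw)]);ey=np.array([-ex[1],ex[0]])
print('center',cr.mean(0)[:2]-0.128*ey)
print("target",cr.mean(0)[:2]-0.128*ey+0.072*ey)
crop(c,"w6c",100,120,300,270,4)
crop(c,"w6d",420,120,560,225,5)
```

```text
[[0.45505774 0.08944535 0.043     ]
 [0.68341854 0.1205645  0.043     ]] 0.23047137405378906
yaw 0.13543762445839663
center [ 0.58652121 -0.02182289]
target [0.57679948 0.04951775]
```

View pics/w6c.png

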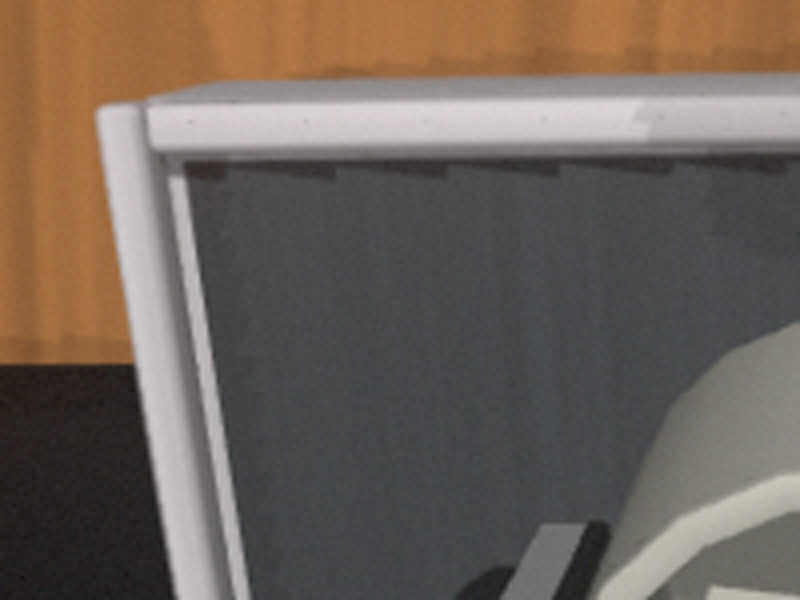

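View pics/w6d.png

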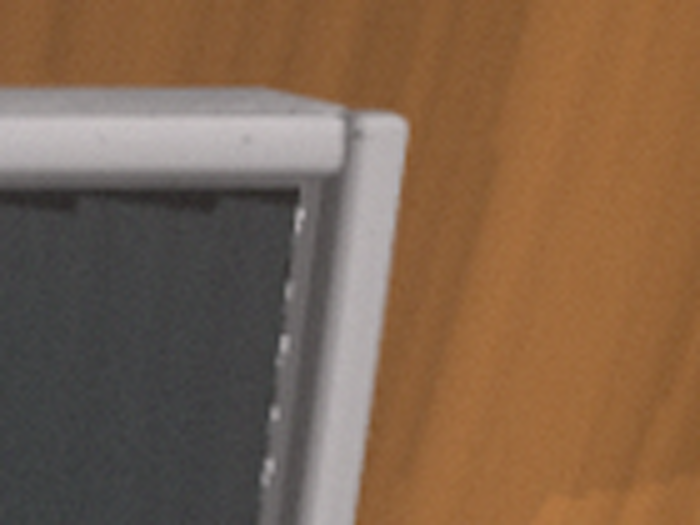

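Run:
```python
from h import *
c=load("w6.npz")
cr=plane(c,[(124.8,146.8),(501.6,143)],0.043); print(cr, np.linalg.norm(cr[1]-cr[0]))
d=cr[1]-cr[0]; yaw=np.arctan2(d[1],d[0]); print('yaw',yaw)
ex=np.array([np.cos(yaw),np.sin(yaw)]);ey=np.array([-ex[1],ex[0]])
C=cr.mean(0)[:2]-0.128*ey
print('center',C,'knob',C-0.165*ex)
for y in (.068,0,-.068): print(C+y*ey)
```

```text
[[0.45367012 0.09003407 0.043     ]
 [0.68426397 0.12129977 0.043     ]] 0.23270382237193832
yaw 0.1347659011519686
center [ 0.58616491 -0.02117248] knob [ 0.422661   -0.04334161]
[0.57702854 0.04621095]
[ 0.58616491 -0.02117248]
[ 0.59530128 -0.08855591]
```

Request:
play_rows --motion '[{"ax": 0, "ay": 0, "az": 0, "tx": -0.9, "ty": 0, "tz": 1, "fingers": -1}, {"ax": 0, "ay": 0, "az": 0, "tx": 0, "ty": 0, "tz": 2, "fingers": -1}, {"ax": 0, "ay": 0, "az": 0, "tx": 0, "ty": 0, "tz": 1.5, "fingers": -1}, {"ax": 0, "ay": 0, "az": 0, "tx": 0, "ty": 0, "tz": 0.8, "fingers": -1}, {"ax": 0, "ay": 0, "az": 0, "tx": 0, "ty": 0, "tz": 0.2, "fingers": -1}, {"ax": 0, "ay": 0, "az": 0, "tx": 0, "ty": 0, "tz": 0.2, "fingers": -1}, {"ax": 0, "ay": 0, "az": 0, "tx": 0, "ty": 0, "tz": 0, "fingers": -1}, {"ax": 0, "ay": 0, "az": 0, "tx": 0, "ty": 0, "tz": 0, "fingers": -1}]'

```text
time_s: 5.88
ee_pos: [0.5791, 0.0487, 0.0734]
ee_rot: [2.076, 2.356, 0.002]
force: [-0.8, -0.0, -2.2]
opening: 0.0573
```

Request:
play_rows --motion '[{"ax": 0, "ay": 0, "az": 0, "tx": 0, "ty": 0, "tz": 0.2, "fingers": -1}, {"ax": 0, "ay": 0, "az": 0, "tx": 0, "ty": 0, "tz": 0.1, "fingers": -1}, {"ax": 0, "ay": 0, "az": 0, "tx": 0, "ty": 0, "tz": 0.1, "fingers": -1}, {"ax": 0, "ay": 0, "az": 0, "tx": 0, "ty": 0, "tz": 0.1, "fingers": -1}, {"ax": 0, "ay": 0, "az": 0, "tx": 0, "ty": 0, "tz": 0.1, "fingers": -1}, {"ax": 0, "ay": 0, "az": 0, "tx": 0, "ty": 0, "tz": 0, "fingers": -1}, {"ax": 0, "ay": 0, "az": 0, "tx": 0, "ty": 0, "tz": 0, "fingers": -1}, {"ax": 0, "ay": 0, "az": 0, "tx": 0, "ty": 0, "tz": 0, "fingers": -1}]'

```text
time_s: 6.55
ee_pos: [0.5788, 0.0486, 0.0678]
ee_rot: [2.077, 2.356, 0.001]
force: [-4.5, -0.3, 4.8]
opening: 0.0572
```

Request:
play_rows --motion '[{"ax": 0, "ay": 0, "az": 0, "tx": 0, "ty": 0, "tz": 0, "fingers": 0.5}, {"ax": 0, "ay": 0, "az": 0, "tx": 0, "ty": 0, "tz": 0, "fingers": 0.7}, {"ax": 0, "ay": 0, "az": 0, "tx": 0, "ty": 0, "tz": 0, "fingers": 0.9}, {"ax": 0, "ay": 0, "az": 0, "tx": 0, "ty": 0, "tz": 0, "fingers": 0.9}, {"ax": 0, "ay": 0, "az": 0, "tx": 0, "ty": 0, "tz": -2, "fingers": 0.9}, {"ax": 0, "ay": 0, "az": 0, "tx": 0, "ty": 0, "tz": -4, "fingers": 1}, {"ax": 0, "ay": 0, "az": 0, "tx": 0, "ty": 0, "tz": -4, "fingers": 1}, {"ax": 0, "ay": 0, "az": 0, "tx": 0, "ty": 0, "tz": 0, "fingers": 1}]'

```text
time_s: 7.22
ee_pos: [0.5818, 0.0486, 0.1763]
ee_rot: [2.07, 2.349, 0.015]
force: [1.1, -0.9, 2.3]
opening: 0.0854
```

Run:
```python
from h import *
c=snap("w7"); blobs(c,vmax=330,amin=150); plan(0.4253,0.2719,0.15,0.0+(80.8-90)*np.pi/180)
plan(0.4253,0.2719,0.15,80.8*np.pi/180)
```

```text
px [522.  11.] n1637 h 0.051 | top rect c [720.1 207.6] size [30.7  5.8] ang 9.9 circ [719.6 210.3] r15.3 | all rect c [717.5 206.1] size [53.8 17.9] ang 4.2 rgb [72. 63. 29.]
px [581. 223.] n16655 h 0.022 | top rect c [864.3  48.7] size [153.7 224.3] ang 0.0 circ [863.4  49.4] r132.6 | all rect c [862.9  45. ] size [153.6 232.9] ang 0.9 rgb [155. 126.  88.]
px [269. 223.] n69345 h 0.084 | top rect c [503.   11.2] size [226.7  57.6] ang 26.6 circ [504.9   7.5] r113.7 | all rect c [531.1   6.1] size [335.9 188.6] ang 7.4 rgb [93. 92. 92.]
px [573. 322.] n177 h 0.017 | top rect c [871.5 -60.3] size [ 8.8 27.1] ang 66.4 circ [870.5 -62.5] r13.6 | all rect c [870.8 -60.3] size [ 8.9 28.2] ang 69.4 rgb [192. 154. 104.]
at [0.5811 0.0486 0.1727] yaw 0.126 q6 -0.10; dist 27.3cm
  before-turn tx 24.11 ty -12.67 tz 2.11 | az 0.287 | after-turn tx 19.55 ty -18.97 tz 2.11; tilt -0.0011 0.0108
at [0.5811 0.0486 0.1727] yaw 0.126 q6 -0.10; dist 27.3cm
  before-turn tx 24.11 ty -12.67 tz 2.11 | az -1.284 | after-turn tx 18.97 ty 19.55 tz 2.11; tilt -0.0011 0.0108
```

View pics/w7.png

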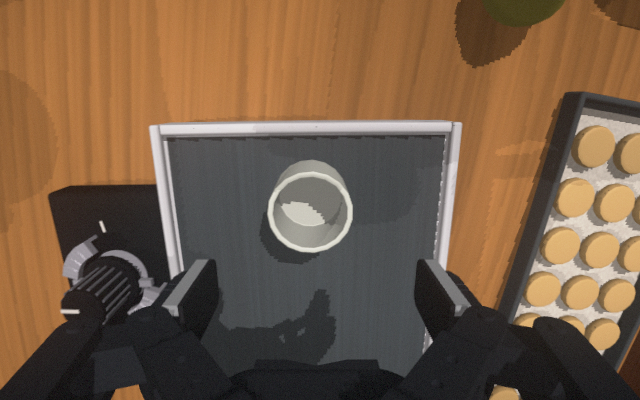

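Request:
play_rows --motion '[{"ax": 0, "ay": 0, "az": 0, "tx": 3, "ty": -1.6, "tz": 0, "fingers": 1}, {"ax": 0, "ay": 0, "az": 0, "tx": 3, "ty": -1.6, "tz": 0, "fingers": 1}, {"ax": 0, "ay": 0, "az": 0, "tx": 3, "ty": -1.6, "tz": 0, "fingers": 1}, {"ax": 0, "ay": 0, "az": 0, "tx": 3, "ty": -1.6, "tz": 0, "fingers": 1}, {"ax": 0, "ay": 0, "az": 0, "tx": 3, "ty": -1.6, "tz": 0, "fingers": 1}, {"ax": 0, "ay": 0, "az": 0, "tx": 3, "ty": -1.6, "tz": 0, "fingers": 1}, {"ax": 0, "ay": 0, "az": 0, "tx": 3, "ty": -1.6, "tz": 0, "fingers": 1}, {"ax": 0, "ay": 0, "az": 0, "tx": 3, "ty": -1.6, "tz": 0, "fingers": 1}]'

```text
time_s: 7.93
ee_pos: [0.4201, 0.2715, 0.1653]
ee_rot: [-2.077, -2.356, 0.001]
force: [1.0, 0.8, -0.8]
opening: 0.0855
```

Request:
play_rows --motion '[{"ax": 0, "ay": 0, "az": 0.1, "tx": 0, "ty": 0, "tz": 1, "fingers": 1}, {"ax": 0, "ay": 0, "az": 0.1, "tx": 0, "ty": 0, "tz": 1, "fingers": 1}, {"ax": 0, "ay": 0, "az": 0.087, "tx": 0, "ty": 0, "tz": 0, "fingers": 1}, {"ax": 0, "ay": 0, "az": 0, "tx": 0, "ty": 0, "tz": 0, "fingers": 1}, {"ax": 0, "ay": 0, "az": 0, "tx": 0, "ty": 0, "tz": 0, "fingers": 1}, {"ax": 0, "ay": 0, "az": 0, "tx": 0, "ty": 0, "tz": 0, "fingers": 1}, {"ax": 0, "ay": 0, "az": 0, "tx": 0, "ty": 0, "tz": 0, "fingers": 1}, {"ax": 0, "ay": 0, "az": 0, "tx": 0, "ty": 0, "tz": 0, "fingers": 1}]'

```text
time_s: 8.6
ee_pos: [0.4217, 0.2705, 0.1465]
ee_rot: [2.392, 2.036, 0.001]
force: [0.4, 0.5, -0.9]
opening: 0.0854
```

Run:
```python
from h import *
c=snap("w8"); blobs(c,vmax=330,amin=150); plan(0.4253,0.2719,0.03,0.0+(80.8-90)*np.pi/180)
```

```text
px [466.  10.] n1335 h 0.014 | top rect c [546.6 386.7] size [15.7 51.2] ang 82.3 circ [547.5 393.4] r25.6 | all rect c [546.5 386.8] size [15.9 51.3] ang 81.6 rgb [142. 108.  70.]
px [384.  86.] n2375 h 0.013 | top rect c [484.2 345.8] size [30.2 40.5] ang 77.9 circ [484.2 345.6] r24.2 | all rect c [484.2 345.8] size [30.2 40.5] ang 77.9 rgb [53. 32. 18.]
px [477. 165.] n3207 h 0.035 | top rect c [549.1 276.2] size [30.  11.8] ang 12.2 circ [549.1 276.4] r15.2 | all rect c [548.5 276.2] size [44.6 44.3] ang 12.0 rgb [142. 108.  70.]
px [321. 202.] n2511 h 0.041 | top rect c [425.6 272.2] size [42.6 42.1] ang 80.8 circ [425.4 272.7] r28.8 | all rect c [425.6 272.2] size [42.6 42.1] ang 80.8 rgb [141. 136. 127.]
px [605. 320.] n1162 h 0.038 | top rect c [672.3 118.3] size [22.5  4.4] ang 8.2 circ [672.2 118.7] r11.3 | all rect c [659.1 116.8] size [50.6  5.4] ang 8.6 rgb [124. 119. 120.]
at [0.4217 0.2705 0.1465] yaw -0.161 q6 0.66; dist 11.7cm
  before-turn tx 0.20 ty 0.33 tz 11.65 | az 0.000 | after-turn tx 0.20 ty 0.33 tz 11.65; tilt 0.0003 0.0004
```

View pics/w8.png

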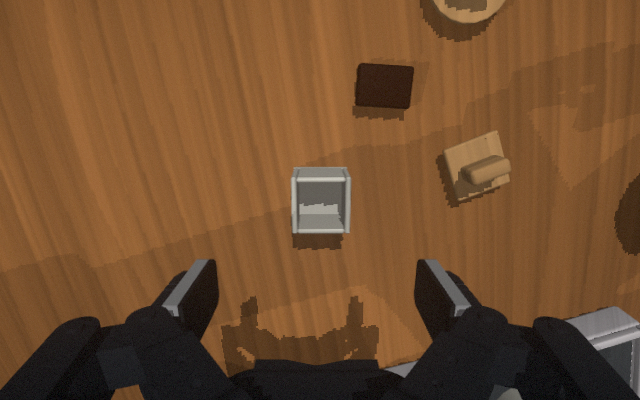

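Request:
play_rows --motion '[{"ax": 0, "ay": 0, "az": 0, "tx": 0.2, "ty": 0.36, "tz": 3, "fingers": 1}, {"ax": 0, "ay": 0, "az": 0, "tx": 0, "ty": 0, "tz": 3, "fingers": 1}, {"ax": 0, "ay": 0, "az": 0, "tx": 0, "ty": 0, "tz": 3, "fingers": 1}, {"ax": 0, "ay": 0, "az": 0, "tx": 0, "ty": 0, "tz": 2, "fingers": 1}, {"ax": 0, "ay": 0, "az": 0, "tx": 0, "ty": 0, "tz": 0.8, "fingers": 1}, {"ax": 0, "ay": 0, "az": 0, "tx": 0, "ty": 0, "tz": 0, "fingers": 1}, {"ax": 0, "ay": 0, "az": 0, "tx": 0, "ty": 0, "tz": 0, "fingers": -1}, {"ax": 0, "ay": 0, "az": 0, "tx": 0, "ty": 0, "tz": 0, "fingers": -1}]'

```text
time_s: 9.32
ee_pos: [0.4265, 0.2725, 0.0304]
ee_rot: [2.392, 2.035, 0.005]
force: [-0.2, -0.4, 0.7]
opening: 0.0636
```

Request:
play_rows --motion '[{"ax": 0, "ay": 0, "az": 0, "tx": 0, "ty": 0, "tz": 0, "fingers": -1}, {"ax": 0, "ay": 0, "az": 0, "tx": 0, "ty": 0, "tz": 0, "fingers": -1}, {"ax": 0, "ay": 0, "az": 0, "tx": 0, "ty": 0, "tz": 0, "fingers": -1}, {"ax": 0, "ay": 0, "az": 0, "tx": 0, "ty": 0, "tz": 0, "fingers": -1}, {"ax": 0, "ay": 0, "az": 0, "tx": 0, "ty": 0, "tz": 0, "fingers": -1}, {"ax": 0, "ay": 0, "az": 0, "tx": 0, "ty": 0, "tz": 0, "fingers": -1}, {"ax": 0, "ay": 0, "az": 0, "tx": 0, "ty": 0, "tz": 0, "fingers": -1}, {"ax": 0, "ay": 0, "az": 0, "tx": 0, "ty": 0, "tz": 0, "fingers": -1}]'

```text
time_s: 9.98
ee_pos: [0.4264, 0.2725, 0.0303]
ee_rot: [2.392, 2.035, 0.005]
force: [-0.1, 0.2, 6.1]
opening: 0.0414
```

Request:
play_rows --motion '[{"ax": 0, "ay": 0, "az": 0, "tx": 0, "ty": 0, "tz": -1, "fingers": -1}, {"ax": 0, "ay": 0, "az": 0, "tx": 0, "ty": 0, "tz": -3, "fingers": -1}, {"ax": 0, "ay": 0, "az": 0, "tx": 0, "ty": 0, "tz": -3, "fingers": -1}, {"ax": 0, "ay": 0, "az": 0, "tx": 0, "ty": 0, "tz": -3, "fingers": -1}, {"ax": 0, "ay": 0, "az": 0, "tx": 0, "ty": 0, "tz": -2, "fingers": -1}, {"ax": 0, "ay": 0, "az": 0, "tx": 0, "ty": 0, "tz": 0, "fingers": -1}, {"ax": 0, "ay": 0, "az": 0, "tx": 0, "ty": 0, "tz": 0, "fingers": -1}, {"ax": 0, "ay": 0, "az": 0, "tx": 0, "ty": 0, "tz": 0, "fingers": -1}]'

```text
time_s: 10.65
ee_pos: [0.4247, 0.2716, 0.1468]
ee_rot: [-2.393, -2.035, 0.003]
force: [-0.3, -0.9, -1.8]
opening: 0.0414
```

Run:
```python
from h import *
c=snap("w9"); plan(0.586,-0.021,0.14,0.135)
```

```text
at [0.4245 0.2715 0.1462] yaw -0.161 q6 0.66; dist 33.4cm
  before-turn tx -26.28 ty 20.63 tz 0.62 | az -0.296 | after-turn tx -31.16 ty 12.07 tz 0.62; tilt -0.0021 -0.0027
```

View pics/w9.png

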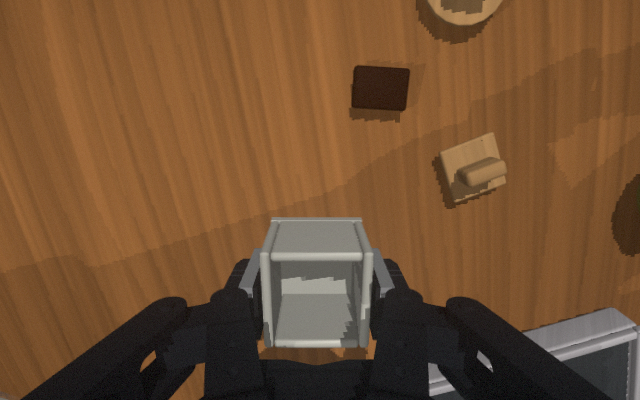

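Request:
play_rows --motion '[{"ax": 0, "ay": 0, "az": 0, "tx": -2.4, "ty": 1.9, "tz": 0, "fingers": -1}, {"ax": 0, "ay": 0, "az": 0, "tx": -2.9, "ty": 2.3, "tz": 0, "fingers": -1}, {"ax": 0, "ay": 0, "az": 0, "tx": -2.9, "ty": 2.3, "tz": 0, "fingers": -1}, {"ax": 0, "ay": 0, "az": 0, "tx": -2.9, "ty": 2.3, "tz": 0, "fingers": -1}, {"ax": 0, "ay": 0, "az": 0, "tx": -2.9, "ty": 2.3, "tz": 0, "fingers": -1}, {"ax": 0, "ay": 0, "az": 0, "tx": -2.9, "ty": 2.3, "tz": 0, "fingers": -1}, {"ax": 0, "ay": 0, "az": 0, "tx": -2.9, "ty": 2.3, "tz": 0, "fingers": -1}, {"ax": 0, "ay": 0, "az": 0, "tx": -2.9, "ty": 2.3, "tz": 0, "fingers": -1}]'

```text
time_s: 11.37
ee_pos: [0.5662, 0.0173, 0.1458]
ee_rot: [-2.391, -2.034, 0.004]
force: [0.5, 1.3, -1.2]
opening: 0.0417
```

Request:
play_rows --motion '[{"ax": 0, "ay": 0, "az": 0, "tx": -2, "ty": 1.4, "tz": 0, "fingers": -1}, {"ax": 0, "ay": 0, "az": 0, "tx": -1.6, "ty": 1.2, "tz": 0, "fingers": -1}, {"ax": 0, "ay": 0, "az": -0.1, "tx": 0, "ty": 0, "tz": 0, "fingers": -1}, {"ax": 0, "ay": 0, "az": -0.1, "tx": 0, "ty": 0, "tz": 0, "fingers": -1}, {"ax": 0, "ay": 0, "az": -0.096, "tx": 0, "ty": 0, "tz": 0, "fingers": -1}, {"ax": 0, "ay": 0, "az": 0, "tx": 0, "ty": 0, "tz": 0, "fingers": -1}, {"ax": 0, "ay": 0, "az": 0, "tx": 0, "ty": 0, "tz": 0, "fingers": -1}, {"ax": 0, "ay": 0, "az": 0, "tx": 0, "ty": 0, "tz": 0, "fingers": -1}]'

```text
time_s: 12.03
ee_pos: [0.586, -0.0205, 0.147]
ee_rot: [-2.068, -2.362, 0.002]
force: [0.3, 0.6, -0.9]
opening: 0.0416
```

Run:
```python
from h import *
c=snap("w10"); plan(0.586,-0.021,0.0665,0.135); blobs(c,zmin=0.06,vmax=240)
```

```text
at [ 0.5861 -0.0205  0.1474] yaw 0.133 q6 -0.23; dist 8.1cm
  before-turn tx -0.05 ty -0.01 tz 8.09 | az -0.002 | after-turn tx -0.05 ty -0.01 tz 8.09; tilt 0.0003 -0.0014
px [321. 105.] n3763 h 0.084 | top rect c [578.5  49.1] size [56.8 57.1] ang 65.3 circ [578.7  49.1] r29.0 | all rect c [578.5  49.1] size [56.8 57.1] ang 65.3 rgb [178. 176. 167.]
px [ 55. 220.] n3103 h 0.091 | top rect c [422.  -35.5] size [36.9 21.6] ang 6.6 circ [422.9 -42.9] r18.5 | all rect c [424.  -37.9] size [26.9 36. ] ang 79.0 rgb [56. 50. 49.]
px [317. 218.] n260 h 0.120 | top rect c [ 5.833e+02 -5.000e-01] size [41.9  1.3] ang 7.1 circ [ 5.833e+02 -4.000e-01] r20.9 | all rect c [ 5.833e+02 -5.000e-01] size [41.9  1.3] ang 7.1 rgb [159. 158. 150.]
```

View pics/w10.png

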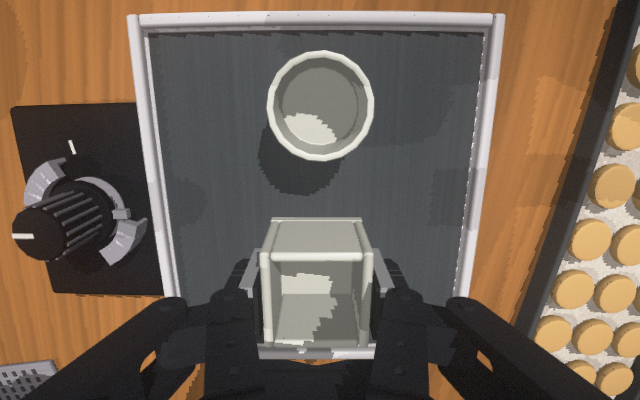

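Request:
play_rows --motion '[{"ax": 0, "ay": 0, "az": 0, "tx": 0, "ty": 0, "tz": 2, "fingers": -1}, {"ax": 0, "ay": 0, "az": 0, "tx": 0, "ty": 0, "tz": 2.5, "fingers": -1}, {"ax": 0, "ay": 0, "az": 0, "tx": 0, "ty": 0, "tz": 2, "fingers": -1}, {"ax": 0, "ay": 0, "az": 0, "tx": 0, "ty": 0, "tz": 1, "fingers": -1}, {"ax": 0, "ay": 0, "az": 0, "tx": 0, "ty": 0, "tz": 0.2, "fingers": -1}, {"ax": 0, "ay": 0, "az": 0, "tx": 0, "ty": 0, "tz": 0.2, "fingers": -1}, {"ax": 0, "ay": 0, "az": 0, "tx": 0, "ty": 0, "tz": 0.1, "fingers": -1}, {"ax": 0, "ay": 0, "az": 0, "tx": 0, "ty": 0, "tz": 0.1, "fingers": -1}]'

```text
time_s: 12.75
ee_pos: [0.5874, -0.0207, 0.069]
ee_rot: [2.065, 2.364, 0.003]
force: [0.1, 0.1, -1.9]
opening: 0.0412
```

Run:
```python
from h import *
plan(0.586,-0.021,0.0655,0.135);print(pose()[2]['force'])
```

```text
at [ 0.5874 -0.0207  0.069 ] yaw 0.135 q6 -0.23; dist 0.4cm
  before-turn tx -0.01 ty -0.14 tz 0.35 | az -0.000 | after-turn tx -0.01 ty -0.14 tz 0.35; tilt -0.0006 0.0027
[ 0.05576949  0.07786999 -1.90579431]
```

Request:
play_rows --motion '[{"ax": 0, "ay": 0, "az": 0, "tx": 0, "ty": 0, "tz": 0.1, "fingers": -1}, {"ax": 0, "ay": 0, "az": 0, "tx": 0, "ty": 0, "tz": 0.1, "fingers": -1}, {"ax": 0, "ay": 0, "az": 0, "tx": 0, "ty": 0, "tz": 0.1, "fingers": -1}, {"ax": 0, "ay": 0, "az": 0, "tx": 0, "ty": 0, "tz": 0.05, "fingers": -1}, {"ax": 0, "ay": 0, "az": 0, "tx": 0, "ty": 0, "tz": 0, "fingers": -1}, {"ax": 0, "ay": 0, "az": 0, "tx": 0, "ty": 0, "tz": 0, "fingers": 0.1}, {"ax": 0, "ay": 0, "az": 0, "tx": 0, "ty": 0, "tz": 0, "fingers": 0.4}, {"ax": 0, "ay": 0, "az": 0, "tx": 0, "ty": 0, "tz": 0, "fingers": 0.7}]'

```text
time_s: 13.42
ee_pos: [0.5865, -0.0206, 0.0636]
ee_rot: [-2.066, -2.366, -0.0]
force: [-0.1, -0.4, -0.6]
opening: 0.0698
```

Request:
play_rows --motion '[{"ax": 0, "ay": 0, "az": 0, "tx": 0, "ty": 0, "tz": 0, "fingers": 0.8}, {"ax": 0, "ay": 0, "az": 0, "tx": 0, "ty": 0, "tz": 0, "fingers": 0.8}, {"ax": 0, "ay": 0, "az": 0, "tx": 0, "ty": 0, "tz": -2, "fingers": 0.8}, {"ax": 0, "ay": 0, "az": 0, "tx": 0, "ty": 0, "tz": -4, "fingers": 1}, {"ax": 0, "ay": 0, "az": 0, "tx": 0, "ty": 0, "tz": -4, "fingers": 1}, {"ax": 0, "ay": 0, "az": 0, "tx": 0, "ty": 0, "tz": 0, "fingers": 1}, {"ax": 0, "ay": 0, "az": 0, "tx": 0, "ty": 0, "tz": 0, "fingers": 1}, {"ax": 0, "ay": 0, "az": 0, "tx": 0, "ty": 0, "tz": 0, "fingers": 1}]'

```text
time_s: 14.08
ee_pos: [0.5865, -0.0207, 0.1637]
ee_rot: [2.066, 2.366, 0.0]
force: [-1.4, -0.1, -1.3]
opening: 0.0852
```

Run:
```python
from h import *
c=snap("w11");  blobs(c,zmin=0.06,vmax=250); plan(0.556,-0.28,0.18,0.135)
s=robot.capture("scene"); np.savez("s11.npz",**s); crop(s,"s11",185,120,345,240,5)
P=cloud(s); Q=P[174:194,243:262].reshape(-1,3); Q=Q[(Q[:,2]>.035)&(Q[:,1]<-.2)]; print(len(Q),Q.min(0),Q.max(0),(Q.min(0)+Q.max(0))/2)
```

```text
px [319. 105.] n3050 h 0.084 | top rect c [578.8  48.9] size [56.8 57. ] ang 25.5 circ [578.7  49.1] r28.8 | all rect c [578.8  48.9] size [56.8 57. ] ang 25.5 rgb [186. 184. 176.]
px [317. 216.] n2083 h 0.076 | top rect c [587.3 -21.3] size [42.1 42.6] ang 7.6 circ [587.5 -21.1] r29.0 | all rect c [587.3 -21.3] size [42.1 42.6] ang 7.6 rgb [193. 191. 182.]
px [ 69. 217.] n3513 h 0.091 | top rect c [422.5 -42.2] size [34.7 35.5] ang 72.9 circ [422.5 -42.6] r18.5 | all rect c [422.9 -42.8] size [36.1 35.2] ang 86.5 rgb [59. 52. 50.]
at [ 0.586  -0.0206  0.1624] yaw 0.135 q6 -0.23; dist 26.2cm
  before-turn tx -25.30 ty -6.46 tz -1.76 | az -0.000 | after-turn tx -25.30 ty -6.47 tz -1.76; tilt 0.0004 -0.0019
35 [ 0.53743225 -0.29592247  0.03505712] [ 0.5766771  -0.25135265  0.04054733] [ 0.55705467 -0.27363756  0.03780223]
```

View pics/s11.png

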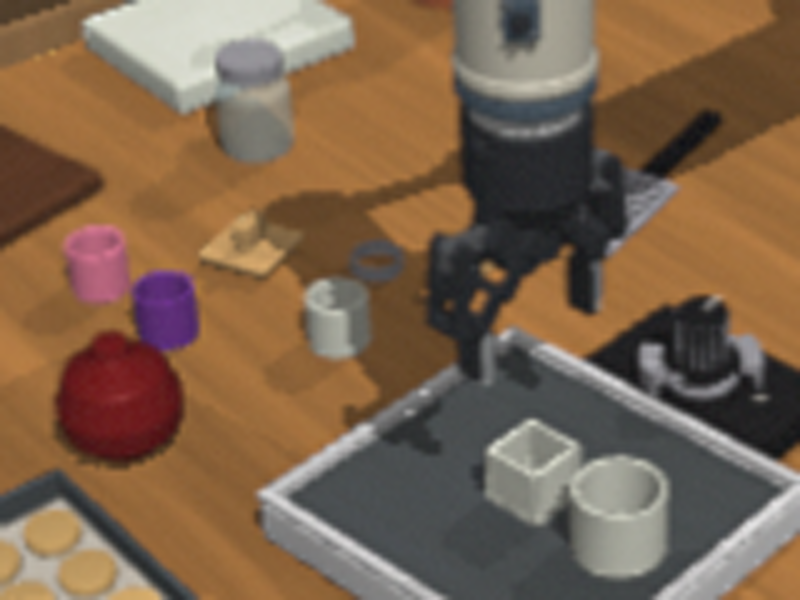

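Request:
play_rows --motion '[{"ax": 0, "ay": 0, "az": 0, "tx": -2.5, "ty": -0.6, "tz": 0, "fingers": 1}, {"ax": 0, "ay": 0, "az": 0, "tx": -3.5, "ty": -0.9, "tz": 0, "fingers": 1}, {"ax": 0, "ay": 0, "az": 0, "tx": -3.5, "ty": -0.9, "tz": 0, "fingers": 1}, {"ax": 0, "ay": 0, "az": 0, "tx": -3.5, "ty": -0.9, "tz": 0, "fingers": 1}, {"ax": 0, "ay": 0, "az": 0, "tx": -3.5, "ty": -0.9, "tz": 0, "fingers": 1}, {"ax": 0, "ay": 0, "az": 0, "tx": -3.5, "ty": -0.9, "tz": 0, "fingers": 1}, {"ax": 0, "ay": 0, "az": 0, "tx": -3, "ty": -0.8, "tz": 0, "fingers": 1}, {"ax": 0, "ay": 0, "az": 0, "tx": -2.3, "ty": -0.6, "tz": 0, "fingers": 1}]'

```text
time_s: 14.85
ee_pos: [0.5547, -0.2825, 0.1614]
ee_rot: [-2.066, -2.362, 0.002]
force: [-0.7, 0.6, -0.2]
opening: 0.0854
```

Request:
play_rows --motion '[{"ax": 0, "ay": 0, "az": 0, "tx": 0, "ty": 0, "tz": 0, "fingers": 1}, {"ax": 0, "ay": 0, "az": 0, "tx": 0, "ty": 0, "tz": 0, "fingers": 1}, {"ax": 0, "ay": 0, "az": 0, "tx": 0, "ty": 0, "tz": 0, "fingers": 1}, {"ax": 0, "ay": 0, "az": 0, "tx": 0, "ty": 0, "tz": 0, "fingers": 1}, {"ax": 0, "ay": 0, "az": 0, "tx": 0, "ty": 0, "tz": 0, "fingers": 1}, {"ax": 0, "ay": 0, "az": 0, "tx": 0, "ty": 0, "tz": 0, "fingers": 1}, {"ax": 0, "ay": 0, "az": 0, "tx": 0, "ty": 0, "tz": 0, "fingers": 1}, {"ax": 0, "ay": 0, "az": 0, "tx": 0, "ty": 0, "tz": 0, "fingers": 1}]'

```text
time_s: 15.52
ee_pos: [0.5563, -0.2796, 0.1639]
ee_rot: [2.065, 2.367, 0.0]
force: [0.8, 1.1, 0.2]
opening: 0.0858
```

Run:
```python
from h import *
c=snap("w12");  blobs(c,vmax=270);plan(0.556,-0.277,0.028,0.135)
```

```text
px [412.  16.] n11718 h 0.044 | top rect c [ 601.6 -141.3] size [236.   18.9] ang 8.8 circ [ 601.1 -137.8] r118.1 | all rect c [ 601.5 -140.9] size [236.   20.9] ang 8.9 rgb [112. 109. 110.]
px [566. 193.] n14835 h 0.088 | top rect c [ 730.8 -275.8] size [24.  23.8] ang 36.6 circ [ 731.2 -276.1] r12.6 | all rect c [ 746.5 -208.7] size [160.8 177.5] ang 21.1 rgb [75. 34. 28.]
px [ 27. 144.] n3218 h 0.008 | top rect c [ 306.  -268.8] size [84.1 56.4] ang 18.6 circ [ 308.4 -278. ] r45.5 | all rect c [ 306.  -268.8] size [84.1 56.4] ang 18.6 rgb [119. 114. 119.]
px [169. 181.] n2328 h 0.035 | top rect c [ 433.5 -286.4] size [12.6 29.9] ang 88.3 circ [ 433.5 -286.5] r15.4 | all rect c [ 434.2 -286.2] size [44.2 44.9] ang 16.1 rgb [159. 121.  78.]
px [316. 196.] n1792 h 0.041 | top rect c [ 555.5 -276.5] size [43.  43.3] ang 18.3 circ [ 555.5 -276.6] r22.0 | all rect c [ 555.5 -276.5] size [43.  43.3] ang 18.4 rgb [155. 150. 140.]
px [221. 239.] n528 h 0.013 | top rect c [ 479.4 -333.8] size [40.4 39.4] ang 20.2 circ [ 479.8 -334.4] r20.6 | all rect c [ 479.6 -333.7] size [40.3 39.5] ang 27.0 rgb [116. 106. 106.]
at [ 0.5563 -0.2797  0.1639] yaw 0.136 q6 -0.66; dist 13.6cm
  before-turn tx 0.28 ty 0.01 tz 13.59 | az 0.001 | after-turn tx 0.28 ty 0.01 tz 13.59; tilt -0.0002 0.0002
```

View pics/w12.png

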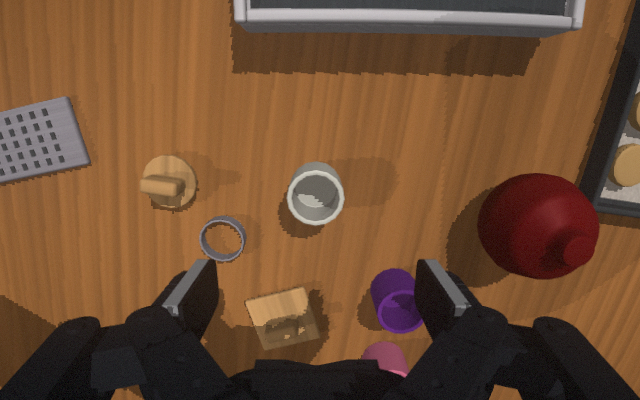

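Request:
play_rows --motion '[{"ax": 0, "ay": 0, "az": 0, "tx": 0.3, "ty": -0.05, "tz": 3, "fingers": 1}, {"ax": 0, "ay": 0, "az": 0, "tx": 0, "ty": 0, "tz": 3.5, "fingers": 1}, {"ax": 0, "ay": 0, "az": 0, "tx": 0, "ty": 0, "tz": 3.5, "fingers": 1}, {"ax": 0, "ay": 0, "az": 0, "tx": 0, "ty": 0, "tz": 2.5, "fingers": 1}, {"ax": 0, "ay": 0, "az": 0, "tx": 0, "ty": 0, "tz": 0.9, "fingers": 1}, {"ax": 0, "ay": 0, "az": 0, "tx": 0, "ty": 0, "tz": 0, "fingers": 1}, {"ax": 0, "ay": 0, "az": 0, "tx": 0, "ty": 0, "tz": 0, "fingers": -1}, {"ax": 0, "ay": 0, "az": 0, "tx": 0, "ty": 0, "tz": 0, "fingers": -1}]'

```text
time_s: 16.23
ee_pos: [0.5566, -0.278, 0.0327]
ee_rot: [2.064, 2.363, 0.001]
force: [-0.2, -0.5, -0.3]
opening: 0.0637
```

Request:
play_rows --motion '[{"ax": 0, "ay": 0, "az": 0, "tx": 0, "ty": 0, "tz": 0, "fingers": -1}, {"ax": 0, "ay": 0, "az": 0, "tx": 0, "ty": 0, "tz": 0, "fingers": -1}, {"ax": 0, "ay": 0, "az": 0, "tx": 0, "ty": 0, "tz": 0, "fingers": -1}, {"ax": 0, "ay": 0, "az": 0, "tx": 0, "ty": 0, "tz": 0, "fingers": -1}, {"ax": 0, "ay": 0, "az": 0, "tx": 0, "ty": 0, "tz": 0, "fingers": -1}, {"ax": 0, "ay": 0, "az": 0, "tx": 0, "ty": 0, "tz": 0, "fingers": -1}, {"ax": 0, "ay": 0, "az": 0, "tx": 0, "ty": 0, "tz": 0, "fingers": -1}, {"ax": 0, "ay": 0, "az": 0, "tx": 0, "ty": 0, "tz": 0, "fingers": -1}]'

```text
time_s: 16.9
ee_pos: [0.5566, -0.278, 0.0329]
ee_rot: [2.063, 2.363, 0.001]
force: [-0.1, -0.7, 7.1]
opening: 0.0435
```

Request:
play_rows --motion '[{"ax": 0, "ay": 0, "az": 0, "tx": 0, "ty": 0, "tz": -1, "fingers": -1}, {"ax": 0, "ay": 0, "az": 0, "tx": 0, "ty": 0, "tz": -3, "fingers": -1}, {"ax": 0, "ay": 0, "az": 0, "tx": 0, "ty": 0, "tz": -3, "fingers": -1}, {"ax": 0, "ay": 0, "az": 0, "tx": 0, "ty": 0, "tz": -3, "fingers": -1}, {"ax": 0, "ay": 0, "az": 0, "tx": 0, "ty": 0, "tz": -2, "fingers": -1}, {"ax": 0, "ay": 0, "az": 0, "tx": 0, "ty": 0, "tz": 0, "fingers": -1}, {"ax": 0, "ay": 0, "az": 0, "tx": 0, "ty": 0, "tz": 0, "fingers": -1}, {"ax": 0, "ay": 0, "az": 0, "tx": 0, "ty": 0, "tz": 0, "fingers": -1}]'

```text
time_s: 17.57
ee_pos: [0.5547, -0.2769, 0.1484]
ee_rot: [-2.065, -2.365, 0.001]
force: [-0.2, 0.4, -2.0]
opening: 0.0434
```

Run:
```python
from h import *
plan(0.596,-0.091,0.14,0.135)
```

```text
at [ 0.5547 -0.2769  0.1484] yaw 0.135 q6 -0.65; dist 19.1cm
  before-turn tx 17.87 ty 6.60 tz 0.85 | az -0.000 | after-turn tx 17.87 ty 6.60 tz 0.85; tilt 0.0013 -0.0017
```

Request:
play_rows --motion '[{"ax": 0, "ay": 0, "az": 0, "tx": 2.2, "ty": 0.8, "tz": 0, "fingers": -1}, {"ax": 0, "ay": 0, "az": 0, "tx": 3.5, "ty": 1.3, "tz": 0, "fingers": -1}, {"ax": 0, "ay": 0, "az": 0, "tx": 3.5, "ty": 1.3, "tz": 0, "fingers": -1}, {"ax": 0, "ay": 0, "az": 0, "tx": 3.5, "ty": 1.3, "tz": 0, "fingers": -1}, {"ax": 0, "ay": 0, "az": 0, "tx": 3, "ty": 1.1, "tz": 0, "fingers": -1}, {"ax": 0, "ay": 0, "az": 0, "tx": 2.2, "ty": 0.8, "tz": 0, "fingers": -1}, {"ax": 0, "ay": 0, "az": 0, "tx": 0, "ty": 0, "tz": 0, "fingers": -1}, {"ax": 0, "ay": 0, "az": 0, "tx": 0, "ty": 0, "tz": 0, "fingers": -1}]'

```text
time_s: 18.23
ee_pos: [0.5957, -0.0895, 0.1471]
ee_rot: [-2.061, -2.366, 0.004]
force: [0.5, -0.1, -1.5]
opening: 0.0434
```

Request:
play_rows --motion '[{"ax": 0, "ay": 0, "az": 0, "tx": 0, "ty": 0, "tz": 0, "fingers": -1}, {"ax": 0, "ay": 0, "az": 0, "tx": 0, "ty": 0, "tz": 2, "fingers": -1}, {"ax": 0, "ay": 0, "az": 0, "tx": 0, "ty": 0, "tz": 2.5, "fingers": -1}, {"ax": 0, "ay": 0, "az": 0, "tx": 0, "ty": 0, "tz": 1.5, "fingers": -1}, {"ax": 0, "ay": 0, "az": 0, "tx": 0, "ty": 0, "tz": 1, "fingers": -1}, {"ax": 0, "ay": 0, "az": 0, "tx": 0, "ty": 0, "tz": 0.5, "fingers": -1}, {"ax": 0, "ay": 0, "az": 0, "tx": 0, "ty": 0, "tz": 0, "fingers": -1}, {"ax": 0, "ay": 0, "az": 0, "tx": 0, "ty": 0, "tz": 0, "fingers": -1}]'

```text
time_s: 18.9
ee_pos: [0.5967, -0.0916, 0.0754]
ee_rot: [2.067, 2.365, 0.0]
force: [-0.5, 1.1, -0.5]
opening: 0.0435
```

Run:
```python
from h import *
plan(0.596,-0.091,0.068,0.135);print(pose()[2]['force'])
```

```text
at [ 0.5967 -0.0916  0.0754] yaw 0.134 q6 -0.34; dist 0.7cm
  before-turn tx 0.07 ty -0.07 tz 0.74 | az -0.001 | after-turn tx 0.07 ty -0.07 tz 0.74; tilt -0.0003 0.0006
[-0.52820353  1.07789399 -0.53026648]
```

Request:
play_rows --motion '[{"ax": 0, "ay": 0, "az": 0, "tx": 0, "ty": 0, "tz": 0.3, "fingers": -1}, {"ax": 0, "ay": 0, "az": 0, "tx": 0, "ty": 0, "tz": 0.15, "fingers": -1}, {"ax": 0, "ay": 0, "az": 0, "tx": 0, "ty": 0, "tz": 0.15, "fingers": -1}, {"ax": 0, "ay": 0, "az": 0, "tx": 0, "ty": 0, "tz": 0.1, "fingers": -1}, {"ax": 0, "ay": 0, "az": 0, "tx": 0, "ty": 0, "tz": 0.1, "fingers": -1}, {"ax": 0, "ay": 0, "az": 0, "tx": 0, "ty": 0, "tz": 0, "fingers": -1}, {"ax": 0, "ay": 0, "az": 0, "tx": 0, "ty": 0, "tz": 0, "fingers": -1}, {"ax": 0, "ay": 0, "az": 0, "tx": 0, "ty": 0, "tz": 0, "fingers": -1}]'

```text
time_s: 19.57
ee_pos: [0.5967, -0.0909, 0.0679]
ee_rot: [2.066, 2.366, 0.001]
force: [-3.6, 0.5, 7.0]
opening: 0.0437
```

Request:
play_rows --motion '[{"ax": 0, "ay": 0, "az": 0, "tx": 0, "ty": 0, "tz": 0, "fingers": 0.1}, {"ax": 0, "ay": 0, "az": 0, "tx": 0, "ty": 0, "tz": 0, "fingers": 0.4}, {"ax": 0, "ay": 0, "az": 0, "tx": 0, "ty": 0, "tz": 0, "fingers": 0.8}, {"ax": 0, "ay": 0, "az": 0, "tx": 0, "ty": 0, "tz": 0, "fingers": 0.8}, {"ax": 0, "ay": 0, "az": 0, "tx": 0, "ty": 0, "tz": 0, "fingers": 0.8}, {"ax": 0, "ay": 0, "az": 0, "tx": 0, "ty": 0, "tz": -3, "fingers": 0.8}, {"ax": 0, "ay": 0, "az": 0, "tx": 0, "ty": 0, "tz": -4, "fingers": 0.8}, {"ax": 0, "ay": 0, "az": 0, "tx": 0, "ty": 0, "tz": -3, "fingers": 1}]'

```text
time_s: 20.23
ee_pos: [0.5964, -0.0909, 0.1686]
ee_rot: [2.067, 2.366, 0.0]
force: [0.8, 0.2, 0.9]
opening: 0.085
```

Run:
```python
from h import *
c=snap("w13");  blobs(c,zmin=.06,vmax=270);plan(0.4335,-0.2865,0.15,88.3*np.pi/180); plan(0.4335,-0.2865,0.15)
```

```text
px [318.  21.] n1304 h 0.084 | top rect c [581.6  28.2] size [50.7 16.3] ang 7.5 circ [580.6  35.9] r25.4 | all rect c [580.8  28.4] size [51.9 17.2] ang 5.5 rgb [146. 145. 137.]
px [316. 105.] n1931 h 0.076 | top rect c [587.1 -21.5] size [41.8 41.5] ang 7.9 circ [587.3 -21.3] r28.9 | all rect c [587.1 -21.5] size [41.8 41.5] ang 7.9 rgb [179. 178. 168.]
px [ 53. 109.] n4066 h 0.091 | top rect c [423.3 -42.8] size [35.  35.3] ang 51.9 circ [422.7 -42.7] r18.3 | all rect c [423.4 -42.8] size [35.3 36. ] ang 48.9 rgb [47. 42. 41.]
px [317. 211.] n1673 h 0.076 | top rect c [596.8 -89.1] size [42.9 43.2] ang 63.4 circ [596.8 -89.2] r22.0 | all rect c [596.8 -89.1] size [43.1 43.2] ang 62.3 rgb [177. 175. 165.]
at [ 0.5988 -0.0914  0.1768] yaw 0.135 q6 -0.34; dist 25.7cm
  before-turn tx -17.09 ty -19.04 tz 2.54 | az -1.406 | after-turn tx 15.98 ty -19.98 tz 2.54; tilt -0.0039 0.0109
at [ 0.5988 -0.0914  0.1768] yaw 0.135 q6 -0.34; dist 25.7cm
  before-turn tx -17.09 ty -19.04 tz 2.54 | az 0.000 | after-turn tx -17.09 ty -19.04 tz 2.54; tilt -0.0039 0.0109
```

View pics/w13.png

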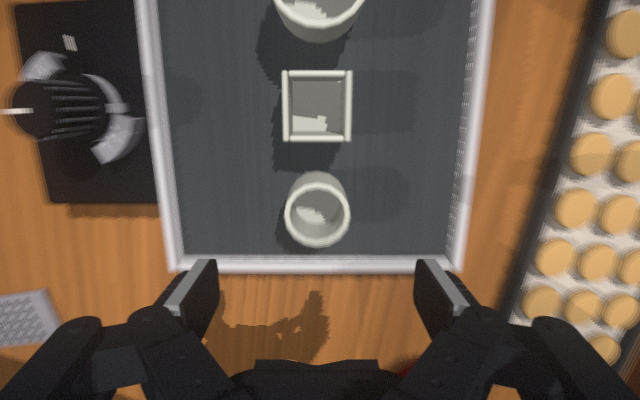

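Request:
play_rows --motion '[{"ax": 0, "ay": 0, "az": 0, "tx": -1.5, "ty": -1.6, "tz": 0, "fingers": 1}, {"ax": 0, "ay": 0, "az": 0, "tx": -2.2, "ty": -2.5, "tz": 0, "fingers": 1}, {"ax": 0, "ay": 0, "az": 0, "tx": -2.4, "ty": -2.7, "tz": 0, "fingers": 1}, {"ax": 0, "ay": 0, "az": 0, "tx": -2.4, "ty": -2.7, "tz": 0, "fingers": 1}, {"ax": 0, "ay": 0, "az": 0, "tx": -2.4, "ty": -2.7, "tz": 0, "fingers": 1}, {"ax": 0, "ay": 0, "az": 0, "tx": -2.4, "ty": -2.7, "tz": 0, "fingers": 1}, {"ax": 0, "ay": 0, "az": 0, "tx": -2.2, "ty": -2.5, "tz": 0, "fingers": 1}, {"ax": 0, "ay": 0, "az": 0, "tx": -1.6, "ty": -1.6, "tz": 0, "fingers": 1}]'

```text
time_s: 20.95
ee_pos: [0.4292, -0.2878, 0.1667]
ee_rot: [2.068, 2.364, -0.001]
force: [-0.6, -0.7, -0.2]
opening: 0.0852
```

Request:
play_rows --motion '[{"ax": 0, "ay": 0, "az": -0.12, "tx": 0, "ty": 0, "tz": 0, "fingers": 1}, {"ax": 0, "ay": 0, "az": -0.12, "tx": 0, "ty": 0, "tz": 0, "fingers": 1}, {"ax": 0, "ay": 0, "az": -0.12, "tx": 0, "ty": 0, "tz": 0, "fingers": 1}, {"ax": 0, "ay": 0, "az": -0.12, "tx": 0, "ty": 0, "tz": 0, "fingers": 1}, {"ax": 0, "ay": 0, "az": -0.12, "tx": 0, "ty": 0, "tz": 0, "fingers": 1}, {"ax": 0, "ay": 0, "az": -0.12, "tx": 0, "ty": 0, "tz": 0, "fingers": 1}, {"ax": 0, "ay": 0, "az": -0.12, "tx": 0, "ty": 0, "tz": 0, "fingers": 1}, {"ax": 0, "ay": 0, "az": -0.12, "tx": 0, "ty": 0, "tz": 0, "fingers": 1}]'

```text
time_s: 21.62
ee_pos: [0.4313, -0.286, 0.1665]
ee_rot: [-0.731, -3.055, -0.0]
force: [0.6, 0.4, 0.6]
opening: 0.0857
```

Request:
play_rows --motion '[{"ax": 0, "ay": 0, "az": -0.12, "tx": 0, "ty": 0, "tz": 0, "fingers": 1}, {"ax": 0, "ay": 0, "az": -0.12, "tx": 0, "ty": 0, "tz": 0, "fingers": 1}, {"ax": 0, "ay": 0, "az": -0.12, "tx": 0, "ty": 0, "tz": 0, "fingers": 1}, {"ax": 0, "ay": 0, "az": -0.086, "tx": 0, "ty": 0, "tz": 0, "fingers": 1}, {"ax": 0, "ay": 0, "az": 0, "tx": 0, "ty": 0, "tz": 0, "fingers": 1}, {"ax": 0, "ay": 0, "az": 0, "tx": 0, "ty": 0, "tz": 0, "fingers": 1}, {"ax": 0, "ay": 0, "az": 0, "tx": 0, "ty": 0, "tz": 0, "fingers": 1}, {"ax": 0, "ay": 0, "az": 0, "tx": 0, "ty": 0, "tz": 0, "fingers": 1}]'

```text
time_s: 22.28
ee_pos: [0.4313, -0.286, 0.1667]
ee_rot: [-0.05, -3.141, 0.0]
force: [-0.5, -0.7, 0.4]
opening: 0.0852
```

Run:
```python
from h import *
c=snap("w14");  blobs(c,vmax=270);plan(0.4335,-0.2865,0.037,88.3*np.pi/180)
```

```text
px [328.  30.] n3783 h 0.009 | top rect c [ 309.3 -271.2] size [61.1 65. ] ang 6.8 circ [ 308.2 -277.4] r39.0 | all rect c [ 309.3 -271.2] size [61.1 65. ] ang 6.8 rgb [120. 116. 120.]
px [363.  58.] n287 h 0.008 | top rect c [ 326.2 -245.3] size [21.1 17.6] ang 87.9 circ [ 325.8 -245.7] r11.0 | all rect c [ 326.2 -245.3] size [21.1 17.6] ang 87.9 rgb [124. 119. 123.]
px [569. 197.] n21610 h 0.062 | top rect c [423.8 -56.5] size [34.5 13.6] ang 6.8 circ [423.  -50.3] r17.3 | all rect c [439.7 -86.9] size [139.9 160.6] ang 3.8 rgb [55. 51. 51.]
px [316. 193.] n2214 h 0.035 | top rect c [ 432.3 -286.8] size [11.7 29. ] ang 88.4 circ [ 432.4 -286.7] r14.8 | all rect c [ 432.6 -286.5] size [45. 45.] ang 43.5 rgb [156. 119.  77.]
px [ 31. 225.] n4589 h 0.075 | top rect c [ 452.8 -516.8] size [ 6.8 32.6] ang 76.5 circ [ 452.  -519.9] r16.3 | all rect c [ 444.5 -525.8] size [59.3 32.8] ang 10.6 rgb [103.  95.  86.]
px [264. 245.] n460 h 0.013 | top rect c [ 479.3 -333.8] size [38.6 39.6] ang 85.5 circ [ 479.1 -333.9] r20.1 | all rect c [ 479.2 -333.9] size [38.9 39.5] ang 60.3 rgb [112. 102. 103.]
px [172. 254.] n1619 h 0.031 | top rect c [ 488.4 -418.1] size [10.8  5.4] ang 73.2 circ [ 490.7 -418.8] r5.4 | all rect c [ 489.2 -420.9] size [31.1 58.4] ang 22.8 rgb [171. 130.  85.]
at [ 0.4313 -0.286   0.1667] yaw 1.540 q6 -2.19; dist 13.0cm
  before-turn tx -0.22 ty -0.05 tz 12.97 | az -0.001 | after-turn tx -0.22 ty -0.05 tz 12.97; tilt 0.0000 -0.0000
```

View pics/w14.png

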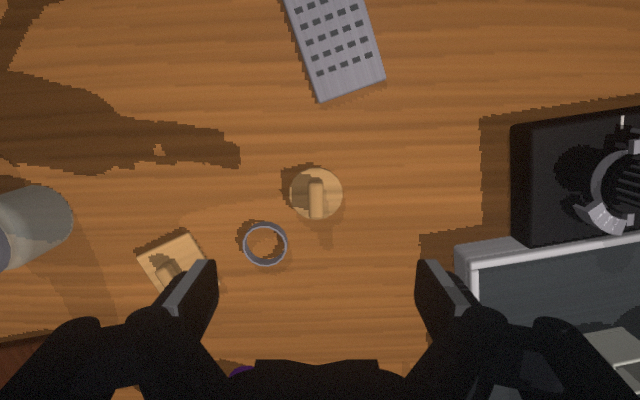

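Request:
play_rows --motion '[{"ax": 0, "ay": 0, "az": 0, "tx": -0.15, "ty": -0.06, "tz": 3, "fingers": 0}, {"ax": 0, "ay": 0, "az": 0, "tx": 0, "ty": 0, "tz": 3, "fingers": 0}, {"ax": 0, "ay": 0, "az": 0, "tx": 0, "ty": 0, "tz": 3, "fingers": 0}, {"ax": 0, "ay": 0, "az": 0, "tx": 0, "ty": 0, "tz": 2, "fingers": 0}, {"ax": 0, "ay": 0, "az": 0, "tx": 0, "ty": 0, "tz": 1.2, "fingers": 0}, {"ax": 0, "ay": 0, "az": 0, "tx": 0, "ty": 0, "tz": 0.4, "fingers": 0}, {"ax": 0, "ay": 0, "az": 0, "tx": 0, "ty": 0, "tz": 0, "fingers": 0}, {"ax": 0, "ay": 0, "az": 0, "tx": 0, "ty": 0, "tz": 0, "fingers": 0}]'

```text
time_s: 23.0
ee_pos: [0.4335, -0.2871, 0.0423]
ee_rot: [0.047, 3.14, -0.002]
force: [-0.4, -0.5, 0.0]
opening: 0.0427
```

Run:
```python
from h import *
c=snap("w15"); plan(0.4328,-0.2866,0.039)
```

```text
at [ 0.4337 -0.2873  0.0428] yaw 1.541 q6 -2.19; dist 0.4cm
  before-turn tx 0.09 ty 0.07 tz 0.38 | az 0.000 | after-turn tx 0.09 ty 0.07 tz 0.38; tilt -0.0025 -0.0018
```

View pics/w15.png

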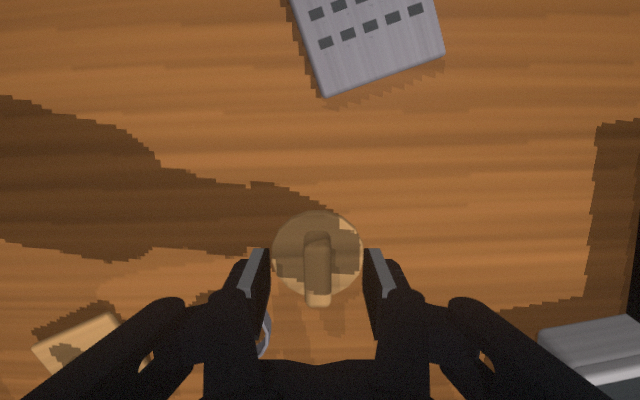

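Request:
play_rows --motion '[{"ax": 0, "ay": 0, "az": 0, "tx": 0, "ty": 0, "tz": 0.3, "fingers": 0}, {"ax": 0, "ay": 0, "az": 0, "tx": 0, "ty": 0, "tz": 0, "fingers": 0}, {"ax": 0, "ay": 0, "az": 0, "tx": 0, "ty": 0, "tz": 0, "fingers": -1}, {"ax": 0, "ay": 0, "az": 0, "tx": 0, "ty": 0, "tz": 0, "fingers": -1}, {"ax": 0, "ay": 0, "az": 0, "tx": 0, "ty": 0, "tz": 0, "fingers": -1}, {"ax": 0, "ay": 0, "az": 0, "tx": 0, "ty": 0, "tz": 0, "fingers": -1}, {"ax": 0, "ay": 0, "az": 0, "tx": 0, "ty": 0, "tz": 0, "fingers": -1}, {"ax": 0, "ay": 0, "az": 0, "tx": 0, "ty": 0, "tz": 0, "fingers": -1}]' --grip_force 40

```text
time_s: 23.72
ee_pos: [0.433, -0.2868, 0.0382]
ee_rot: [0.047, 3.141, -0.001]
force: [0.8, 0.0, 3.0]
opening: 0.0109
```

Request:
play_rows --motion '[{"ax": 0, "ay": 0, "az": 0, "tx": 0, "ty": 0, "tz": 0, "fingers": -1}, {"ax": 0, "ay": 0, "az": 0, "tx": 0, "ty": 0, "tz": -1, "fingers": -1}, {"ax": 0, "ay": 0, "az": 0, "tx": 0, "ty": 0, "tz": -3, "fingers": -1}, {"ax": 0, "ay": 0, "az": 0, "tx": 0, "ty": 0, "tz": -4, "fingers": -1}, {"ax": 0, "ay": 0, "az": 0, "tx": 0, "ty": 0, "tz": -4, "fingers": -1}, {"ax": 0, "ay": 0, "az": 0, "tx": 0, "ty": 0, "tz": -2, "fingers": -1}, {"ax": 0, "ay": 0, "az": 0, "tx": 0, "ty": 0, "tz": 0, "fingers": -1}, {"ax": 0, "ay": 0, "az": 0, "tx": 0, "ty": 0, "tz": 0, "fingers": -1}]'

```text
time_s: 24.38
ee_pos: [0.4332, -0.2869, 0.1796]
ee_rot: [0.047, 3.139, -0.003]
force: [0.0, -0.4, -1.1]
opening: 0.0109
```

Run:
```python
from h import *
c=snap("w16"); plan(0.5968,-0.0891,0.18)
```

```text
at [ 0.4326 -0.2865  0.1775] yaw 1.541 q6 -2.19; dist 25.7cm
  before-turn tx -15.82 ty 20.22 tz -0.25 | az 0.000 | after-turn tx -15.82 ty 20.22 tz -0.25; tilt 0.0003 0.0003
```

View pics/w16.png

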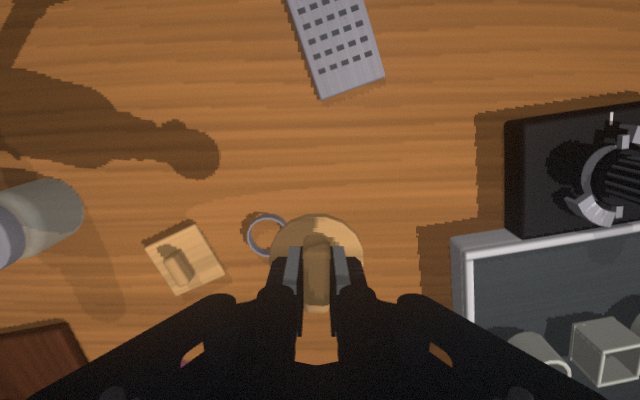

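Request:
play_rows --motion '[{"ax": 0, "ay": 0, "az": 0, "tx": -1.5, "ty": 1.9, "tz": 0, "fingers": -1}, {"ax": 0, "ay": 0, "az": 0, "tx": -2.1, "ty": 2.7, "tz": 0, "fingers": -1}, {"ax": 0, "ay": 0, "az": 0, "tx": -2.1, "ty": 2.7, "tz": 0, "fingers": -1}, {"ax": 0, "ay": 0, "az": 0, "tx": -2.1, "ty": 2.7, "tz": 0, "fingers": -1}, {"ax": 0, "ay": 0, "az": 0, "tx": -2.1, "ty": 2.7, "tz": 0, "fingers": -1}, {"ax": 0, "ay": 0, "az": 0, "tx": -2.1, "ty": 2.7, "tz": 0, "fingers": -1}, {"ax": 0, "ay": 0, "az": 0, "tx": -2.1, "ty": 2.7, "tz": 0, "fingers": -1}, {"ax": 0, "ay": 0, "az": 0, "tx": -1.7, "ty": 2.1, "tz": 0, "fingers": -1}]'

```text
time_s: 25.1
ee_pos: [0.5968, -0.0869, 0.1746]
ee_rot: [-0.045, -3.137, -0.002]
force: [-0.0, -0.8, 0.3]
opening: 0.0108
```

Request:
play_rows --motion '[{"ax": 0, "ay": 0, "az": 0, "tx": 0, "ty": 0, "tz": 0, "fingers": -1}, {"ax": 0, "ay": 0, "az": 0, "tx": 0, "ty": 0, "tz": 1, "fingers": -1}, {"ax": 0, "ay": 0, "az": 0, "tx": 0, "ty": 0, "tz": 2, "fingers": -1}, {"ax": 0, "ay": 0, "az": 0, "tx": 0, "ty": 0, "tz": 1.5, "fingers": -1}, {"ax": 0, "ay": 0, "az": 0, "tx": 0, "ty": 0, "tz": 0, "fingers": -1}, {"ax": 0, "ay": 0, "az": 0, "tx": 0, "ty": 0, "tz": 0, "fingers": -1}, {"ax": 0, "ay": 0, "az": 0, "tx": 0, "ty": 0, "tz": 0, "fingers": -1}, {"ax": 0, "ay": 0, "az": 0, "tx": 0, "ty": 0, "tz": 0, "fingers": -1}]'

```text
time_s: 25.77
ee_pos: [0.5969, -0.09, 0.134]
ee_rot: [0.048, 3.14, -0.001]
force: [0.5, -0.3, 0.0]
opening: 0.0109
```

Run:
```python
from h import *
c=snap("w17"); plan(0.5968,-0.0891,0.106)
s=robot.capture("side"); crop(s,"sd17",300,170,400,245,7)
s=robot.capture("scene"); crop(s,"s17",225,175,365,270,5)
```

```text
at [ 0.597  -0.0899  0.1341] yaw 1.540 q6 -1.75; dist 2.8cm
  before-turn tx 0.03 ty 0.08 tz 2.81 | az 0.000 | after-turn tx 0.03 ty 0.08 tz 2.81; tilt -0.0020 -0.0004
```

View pics/w17.png

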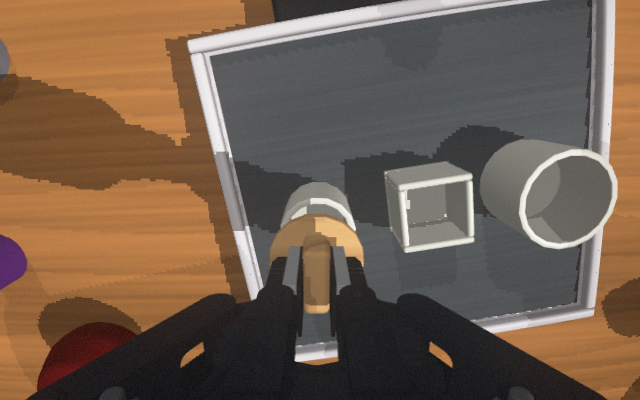

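View pics/s17.png

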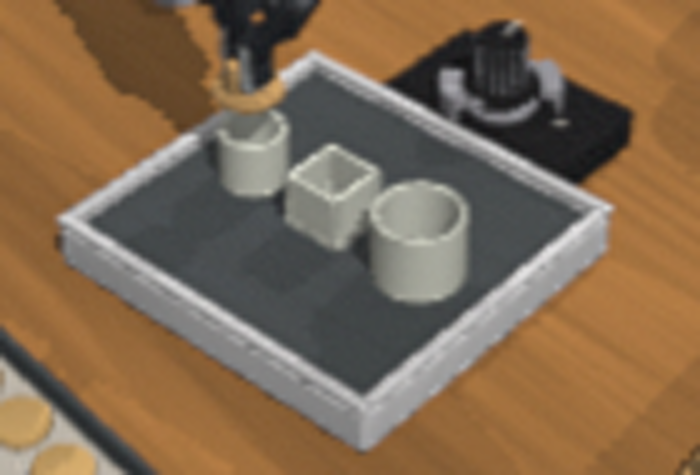

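Request:
play_rows --motion '[{"ax": 0, "ay": 0, "az": 0, "tx": 0, "ty": 0.07, "tz": 0.6, "fingers": -1}, {"ax": 0, "ay": 0, "az": 0, "tx": 0, "ty": 0, "tz": 0.8, "fingers": -1}, {"ax": 0, "ay": 0, "az": 0, "tx": 0, "ty": 0, "tz": 0.4, "fingers": -1}, {"ax": 0, "ay": 0, "az": 0, "tx": 0, "ty": 0, "tz": 0.3, "fingers": -1}, {"ax": 0, "ay": 0, "az": 0, "tx": 0, "ty": 0, "tz": 0.2, "fingers": -1}, {"ax": 0, "ay": 0, "az": 0, "tx": 0, "ty": 0, "tz": 0.1, "fingers": -1}, {"ax": 0, "ay": 0, "az": 0, "tx": 0, "ty": 0, "tz": 0.1, "fingers": -1}, {"ax": 0, "ay": 0, "az": 0, "tx": 0, "ty": 0, "tz": 0, "fingers": -1}]'

```text
time_s: 26.58
ee_pos: [0.5968, -0.0887, 0.1077]
ee_rot: [0.047, 3.141, -0.0]
force: [-0.3, 0.4, -0.1]
opening: 0.0113
```

Request:
play_rows --motion '[{"ax": 0, "ay": 0, "az": 0, "tx": 0, "ty": 0, "tz": 0.1, "fingers": -1}, {"ax": 0, "ay": 0, "az": 0, "tx": 0, "ty": 0, "tz": 0.1, "fingers": -1}, {"ax": 0, "ay": 0, "az": 0, "tx": 0, "ty": 0, "tz": 0.1, "fingers": -1}, {"ax": 0, "ay": 0, "az": 0, "tx": 0, "ty": 0, "tz": 0, "fingers": -1}, {"ax": 0, "ay": 0, "az": 0, "tx": 0, "ty": 0, "tz": 0, "fingers": -1}, {"ax": 0, "ay": 0, "az": 0, "tx": 0, "ty": 0, "tz": 0, "fingers": -1}, {"ax": 0, "ay": 0, "az": 0, "tx": 0, "ty": 0, "tz": 0, "fingers": -1}, {"ax": 0, "ay": 0, "az": 0, "tx": 0, "ty": 0, "tz": 0, "fingers": -1}]'

```text
time_s: 27.25
ee_pos: [0.597, -0.0888, 0.1063]
ee_rot: [0.047, 3.14, -0.0]
force: [-1.2, 0.5, 5.6]
opening: 0.011
```

Request:
play_rows --motion '[{"ax": 0, "ay": 0, "az": 0, "tx": 0, "ty": 0, "tz": 0, "fingers": -0.4}, {"ax": 0, "ay": 0, "az": 0, "tx": 0, "ty": 0, "tz": 0, "fingers": -0.2}, {"ax": 0, "ay": 0, "az": 0, "tx": 0, "ty": 0, "tz": 0, "fingers": 0}, {"ax": 0, "ay": 0, "az": 0, "tx": 0, "ty": 0, "tz": 0, "fingers": 0}, {"ax": 0, "ay": 0, "az": 0, "tx": 0, "ty": 0, "tz": -2, "fingers": 0}, {"ax": 0, "ay": 0, "az": 0, "tx": 0, "ty": 0, "tz": -4, "fingers": 0.5}, {"ax": 0, "ay": 0, "az": 0, "tx": 0, "ty": 0, "tz": -3, "fingers": 1}, {"ax": 0, "ay": 0, "az": 0, "tx": 0, "ty": 0, "tz": 0, "fingers": 1}]'

```text
time_s: 27.92
ee_pos: [0.599, -0.0892, 0.2032]
ee_rot: [0.047, 3.129, -0.004]
force: [0.8, -1.1, 1.5]
opening: 0.0769
```

Run:
```python
from h import *
c=snap("w18"); blobs(c,zmin=0.06,vmax=290);plan(0.549,0.2762,0.17,102*np.pi/180)
```

```text
px [499. 167.] n3234 h 0.084 | top rect c [578.7  48.2] size [57.6 57. ] ang 55.3 circ [578.3  48.8] r29.4 | all rect c [578.7  48.2] size [57.6 57. ] ang 55.3 rgb [142. 140. 132.]
px [405. 179.] n1720 h 0.076 | top rect c [586.7 -21.9] size [42.3 42.5] ang 7.5 circ [587.  -21.7] r29.1 | all rect c [586.7 -21.9] size [42.3 42.5] ang 7.5 rgb [164. 162. 154.]
px [317. 196.] n2937 h 0.103 | top rect c [596.5 -88.7] size [11.7 29.5] ang 87.8 circ [596.6 -89.4] r15.1 | all rect c [596.3 -89. ] size [45.1 43.8] ang 88.3 rgb [181. 143.  98.]
at [ 0.5985 -0.0891  0.1999] yaw 1.541 q6 -1.74; dist 37.0cm
  before-turn tx 6.06 ty 36.37 tz 2.88 | az -0.239 | after-turn tx -2.73 ty 36.77 tz 2.88; tilt -0.0084 -0.0015
```

View pics/w18.png

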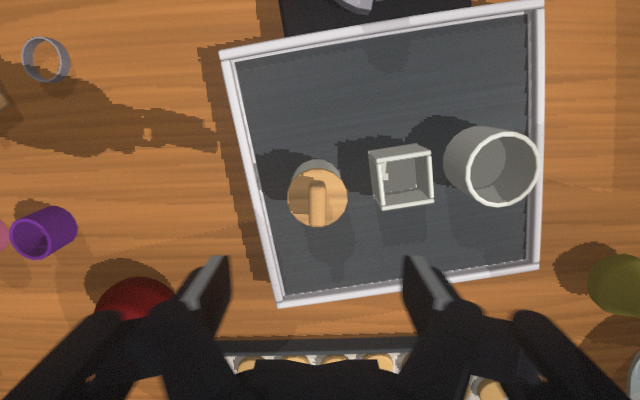

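Request:
play_rows --motion '[{"ax": 0, "ay": 0, "az": 0, "tx": 0.4, "ty": 2.4, "tz": 0, "fingers": 1}, {"ax": 0, "ay": 0, "az": 0, "tx": 0.6, "ty": 3.6, "tz": 0, "fingers": 1}, {"ax": 0, "ay": 0, "az": 0, "tx": 0.6, "ty": 3.6, "tz": 0, "fingers": 1}, {"ax": 0, "ay": 0, "az": 0, "tx": 0.6, "ty": 3.6, "tz": 0, "fingers": 1}, {"ax": 0, "ay": 0, "az": 0, "tx": 0.6, "ty": 3.6, "tz": 0, "fingers": 1}, {"ax": 0, "ay": 0, "az": 0, "tx": 0.6, "ty": 3.6, "tz": 0, "fingers": 1}, {"ax": 0, "ay": 0, "az": 0, "tx": 0.6, "ty": 3.6, "tz": 0, "fingers": 1}, {"ax": 0, "ay": 0, "az": 0, "tx": 0.6, "ty": 3.6, "tz": 0, "fingers": 1}]'

```text
time_s: 28.63
ee_pos: [0.558, 0.1901, 0.1931]
ee_rot: [-0.047, -3.139, 0.001]
force: [0.2, 0.2, 0.5]
opening: 0.0855
```

Request:
play_rows --motion '[{"ax": 0, "ay": 0, "az": 0, "tx": 0.6, "ty": 3.6, "tz": 0, "fingers": 1}, {"ax": 0, "ay": 0, "az": 0, "tx": 0.6, "ty": 3, "tz": 0, "fingers": 1}, {"ax": 0, "ay": 0, "az": 0, "tx": 0.3, "ty": 2, "tz": 0, "fingers": 1}, {"ax": 0, "ay": 0, "az": -0.12, "tx": 0, "ty": 0, "tz": 1, "fingers": 1}, {"ax": 0, "ay": 0, "az": -0.12, "tx": 0, "ty": 0, "tz": 1, "fingers": 1}, {"ax": 0, "ay": 0, "az": 0, "tx": 0, "ty": 0, "tz": 0, "fingers": 1}, {"ax": 0, "ay": 0, "az": 0, "tx": 0, "ty": 0, "tz": 0, "fingers": 1}, {"ax": 0, "ay": 0, "az": 0, "tx": 0, "ty": 0, "tz": 0, "fingers": 1}]'

```text
time_s: 29.3
ee_pos: [0.5465, 0.2746, 0.1744]
ee_rot: [0.323, -3.124, 0.0]
force: [-0.1, -0.3, 0.2]
opening: 0.0852
```

Run:
```python
from h import *
c=snap("w19"); blobs(c,vmax=260);plan(0.549,0.2762,0.04,102*np.pi/180)
```

```text
px [ 59. 139.] n30034 h 0.081 | top rect c [578.5  65.2] size [27.2 56. ] ang 86.5 circ [577.9  55.6] r28.0 | all rect c [545.9  49.8] size [219.3 110.9] ang 6.3 rgb [80. 79. 78.]
px [414. 135.] n1740 h 0.013 | top rect c [484.3 345.7] size [30.6 39.8] ang 76.2 circ [484.3 345.2] r23.8 | all rect c [484.3 345.7] size [30.6 39.9] ang 76.2 rgb [59. 36. 23.]
px [317. 192.] n2447 h 0.035 | top rect c [548.5 276. ] size [29.1 11.9] ang 13.7 circ [548.9 275.8] r15.0 | all rect c [549.  275.7] size [44.3 43.4] ang 12.9 rgb [148. 112.  73.]
px [460. 222.] n3268 h 0.035 | top rect c [550.6 407.7] size [12.5 30.2] ang 74.4 circ [550.7 408.1] r15.1 | all rect c [550.1 408. ] size [59.3 59.2] ang 32.9 rgb [156. 119.  77.]
px [554. 247.] n1391 h 0.018 | top rect c [552.7 505.7] size [26.7 56.9] ang 10.6 circ [564.3 507.9] r28.5 | all rect c [553.1 505.4] size [28.4 59.9] ang 11.6 rgb [ 50. 107.  52.]
at [0.5467 0.2747 0.175 ] yaw 1.778 q6 -1.37; dist 13.5cm
  before-turn tx -0.25 ty 0.10 tz 13.50 | az -0.003 | after-turn tx -0.25 ty 0.10 tz 13.50; tilt -0.0002 0.0000
```

View pics/w19.png

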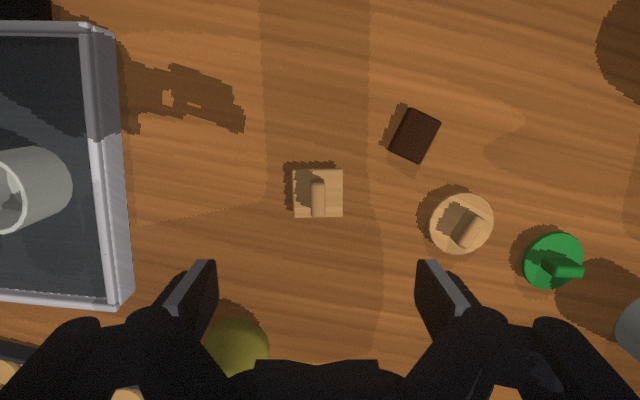

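Request:
play_rows --motion '[{"ax": 0, "ay": 0, "az": -0.008, "tx": -0.22, "ty": 0.1, "tz": 3, "fingers": 0}, {"ax": 0, "ay": 0, "az": 0, "tx": 0, "ty": 0, "tz": 3.5, "fingers": 0}, {"ax": 0, "ay": 0, "az": 0, "tx": 0, "ty": 0, "tz": 3, "fingers": 0}, {"ax": 0, "ay": 0, "az": 0, "tx": 0, "ty": 0, "tz": 2, "fingers": 0}, {"ax": 0, "ay": 0, "az": 0, "tx": 0, "ty": 0, "tz": 1.2, "fingers": 0}, {"ax": 0, "ay": 0, "az": 0, "tx": 0, "ty": 0, "tz": 0.6, "fingers": 0}, {"ax": 0, "ay": 0, "az": 0, "tx": 0, "ty": 0, "tz": 0, "fingers": 0}, {"ax": 0, "ay": 0, "az": 0, "tx": 0, "ty": 0, "tz": 0, "fingers": 0}]'

```text
time_s: 30.02
ee_pos: [0.5493, 0.2766, 0.0434]
ee_rot: [-0.341, 3.121, 0.001]
force: [-0.1, 0.1, 0.1]
opening: 0.0424
```

Run:
```python
from h import *
plan(0.5489,0.276,0.039,102.3*np.pi/180)
```

```text
at [0.5493 0.2766 0.0434] yaw 1.788 q6 -1.38; dist 0.5cm
  before-turn tx 0.06 ty -0.05 tz 0.44 | az 0.003 | after-turn tx 0.06 ty -0.05 tz 0.44; tilt -0.0022 0.0005
```

Request:
play_rows --motion '[{"ax": 0, "ay": 0, "az": 0, "tx": 0.03, "ty": -0.05, "tz": 0.4, "fingers": 0}, {"ax": 0, "ay": 0, "az": 0, "tx": 0, "ty": 0, "tz": 0, "fingers": 0}, {"ax": 0, "ay": 0, "az": 0, "tx": 0, "ty": 0, "tz": 0, "fingers": -1}, {"ax": 0, "ay": 0, "az": 0, "tx": 0, "ty": 0, "tz": 0, "fingers": -1}, {"ax": 0, "ay": 0, "az": 0, "tx": 0, "ty": 0, "tz": 0, "fingers": -1}, {"ax": 0, "ay": 0, "az": 0, "tx": 0, "ty": 0, "tz": 0, "fingers": -1}, {"ax": 0, "ay": 0, "az": 0, "tx": 0, "ty": 0, "tz": 0, "fingers": -1}, {"ax": 0, "ay": 0, "az": 0, "tx": 0, "ty": 0, "tz": 0, "fingers": -1}]'

```text
time_s: 30.68
ee_pos: [0.5487, 0.276, 0.0385]
ee_rot: [-0.342, 3.122, 0.001]
force: [-0.3, 0.4, 4.1]
opening: 0.0109
```

Request:
play_rows --motion '[{"ax": 0, "ay": 0, "az": 0, "tx": 0, "ty": 0, "tz": 0, "fingers": -1}, {"ax": 0, "ay": 0, "az": 0, "tx": 0, "ty": 0, "tz": -1, "fingers": -1}, {"ax": 0, "ay": 0, "az": 0, "tx": 0, "ty": 0, "tz": -3, "fingers": -1}, {"ax": 0, "ay": 0, "az": 0, "tx": 0, "ty": 0, "tz": -4, "fingers": -1}, {"ax": 0, "ay": 0, "az": 0, "tx": 0, "ty": 0, "tz": -4, "fingers": -1}, {"ax": 0, "ay": 0, "az": 0, "tx": 0, "ty": 0, "tz": -2, "fingers": -1}, {"ax": 0, "ay": 0, "az": 0, "tx": 0, "ty": 0, "tz": 0, "fingers": -1}, {"ax": 0, "ay": 0, "az": 0, "tx": 0, "ty": 0, "tz": 0, "fingers": -1}]'

```text
time_s: 31.35
ee_pos: [0.5488, 0.276, 0.1797]
ee_rot: [-0.342, 3.12, 0.001]
force: [-0.3, -0.2, -1.1]
opening: 0.0113
```

Run:
```python
from h import *
c=snap("w20"); plan(0.587,-0.0215,0.18,97.7*np.pi/180)
s=robot.capture("scene"); np.savez("s20.npz",**s); crop(s,"s20",225,165,385,285,5)
```

```text
at [0.5481 0.2757 0.1773] yaw 1.789 q6 -1.38; dist 30.0cm
  before-turn tx 2.63 ty -29.86 tz -0.27 | az 0.084 | after-turn tx 0.12 ty -29.98 tz -0.27; tilt 0.0008 -0.0002
```

View pics/w20.png

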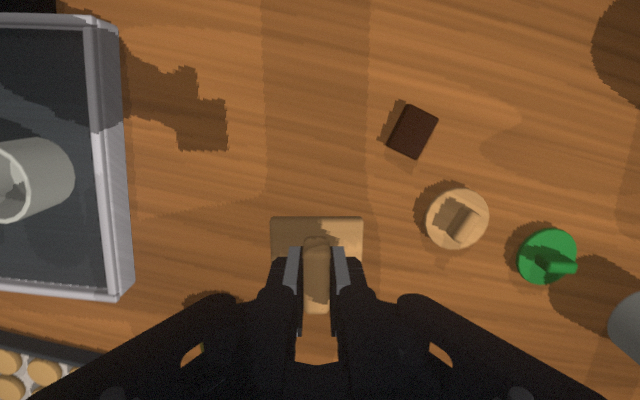

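View pics/s20.png

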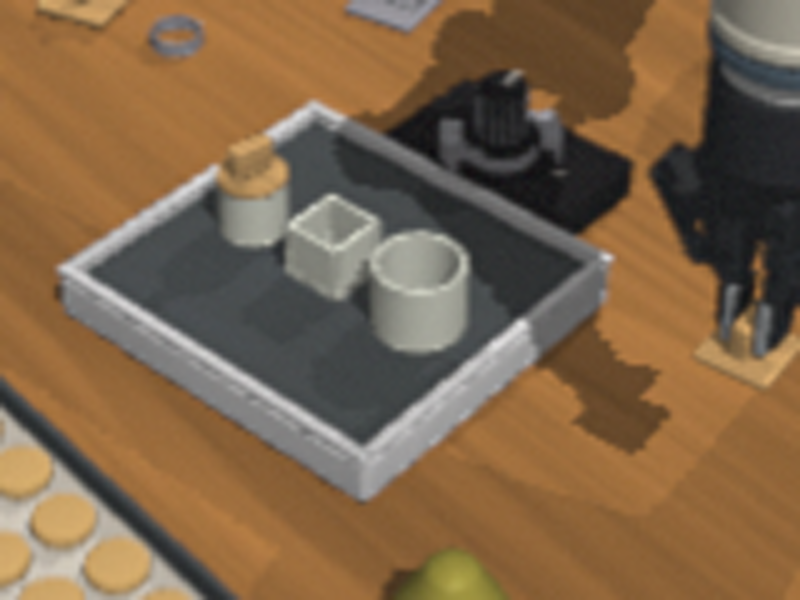

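Request:
play_rows --motion '[{"ax": 0, "ay": 0, "az": 0.084, "tx": 0, "ty": 0, "tz": 0, "fingers": -1}, {"ax": 0, "ay": 0, "az": 0, "tx": 0, "ty": -2.5, "tz": 0, "fingers": -1}, {"ax": 0, "ay": 0, "az": 0, "tx": 0, "ty": -3.6, "tz": 0, "fingers": -1}, {"ax": 0, "ay": 0, "az": 0, "tx": 0, "ty": -3.6, "tz": 0, "fingers": -1}, {"ax": 0, "ay": 0, "az": 0, "tx": 0, "ty": -3.6, "tz": 0, "fingers": -1}, {"ax": 0, "ay": 0, "az": 0, "tx": 0, "ty": -3.6, "tz": 0, "fingers": -1}, {"ax": 0, "ay": 0, "az": 0, "tx": 0, "ty": -3.6, "tz": 0, "fingers": -1}, {"ax": 0, "ay": 0, "az": 0, "tx": 0, "ty": -3.6, "tz": 0, "fingers": -1}]'

```text
time_s: 32.12
ee_pos: [0.5794, 0.0353, 0.1749]
ee_rot: [0.211, -3.13, -0.0]
force: [0.9, -0.3, -0.4]
opening: 0.0108
```

Request:
play_rows --motion '[{"ax": 0, "ay": 0, "az": 0, "tx": 0.1, "ty": -3.4, "tz": 0, "fingers": -1}, {"ax": 0, "ay": 0, "az": 0, "tx": 0, "ty": -2.5, "tz": 0, "fingers": -1}, {"ax": 0, "ay": 0, "az": 0, "tx": 0, "ty": 0, "tz": 1, "fingers": -1}, {"ax": 0, "ay": 0, "az": 0, "tx": 0, "ty": 0, "tz": 2, "fingers": -1}, {"ax": 0, "ay": 0, "az": 0, "tx": 0, "ty": 0, "tz": 1.5, "fingers": -1}, {"ax": 0, "ay": 0, "az": 0, "tx": 0, "ty": 0, "tz": 0, "fingers": -1}, {"ax": 0, "ay": 0, "az": 0, "tx": 0, "ty": 0, "tz": 0, "fingers": -1}, {"ax": 0, "ay": 0, "az": 0, "tx": 0, "ty": 0, "tz": 0, "fingers": -1}]'

```text
time_s: 32.78
ee_pos: [0.5872, -0.0211, 0.1325]
ee_rot: [0.212, -3.133, -0.0]
force: [0.6, -0.1, 0.0]
opening: 0.0107
```

Run:
```python
from h import *
c=snap("w21"); plan(0.587,-0.0215,0.1065,97.7*np.pi/180)
```

```text
at [ 0.5876 -0.0212  0.1333] yaw 1.705 q6 -1.80; dist 2.7cm
  before-turn tx 0.07 ty -0.02 tz 2.68 | az 0.000 | after-turn tx 0.07 ty -0.02 tz 2.68; tilt -0.0005 -0.0001
```

View pics/w21.png

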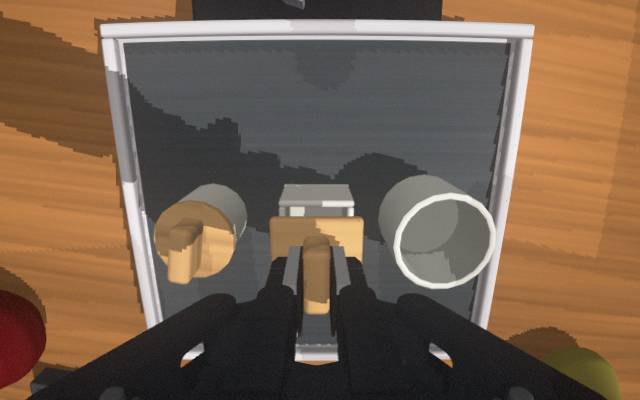

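Request:
play_rows --motion '[{"ax": 0, "ay": 0, "az": 0, "tx": 0.04, "ty": 0, "tz": 0.6, "fingers": -1}, {"ax": 0, "ay": 0, "az": 0, "tx": 0, "ty": 0, "tz": 0.8, "fingers": -1}, {"ax": 0, "ay": 0, "az": 0, "tx": 0, "ty": 0, "tz": 0.4, "fingers": -1}, {"ax": 0, "ay": 0, "az": 0, "tx": 0, "ty": 0, "tz": 0.3, "fingers": -1}, {"ax": 0, "ay": 0, "az": 0, "tx": 0, "ty": 0, "tz": 0.2, "fingers": -1}, {"ax": 0, "ay": 0, "az": 0, "tx": 0, "ty": 0, "tz": 0.1, "fingers": -1}, {"ax": 0, "ay": 0, "az": 0, "tx": 0, "ty": 0, "tz": 0.1, "fingers": -1}, {"ax": 0, "ay": 0, "az": 0, "tx": 0, "ty": 0, "tz": 0, "fingers": -1}]'

```text
time_s: 33.5
ee_pos: [0.5871, -0.0217, 0.1077]
ee_rot: [-0.211, 3.134, -0.0]
force: [-0.8, 0.7, -1.2]
opening: 0.0114
```

Request:
play_rows --motion '[{"ax": 0, "ay": 0, "az": 0, "tx": 0, "ty": 0, "tz": 0.1, "fingers": -1}, {"ax": 0, "ay": 0, "az": 0, "tx": 0, "ty": 0, "tz": 0.1, "fingers": -1}, {"ax": 0, "ay": 0, "az": 0, "tx": 0, "ty": 0, "tz": 0.05, "fingers": -1}, {"ax": 0, "ay": 0, "az": 0, "tx": 0, "ty": 0, "tz": 0, "fingers": -1}, {"ax": 0, "ay": 0, "az": 0, "tx": 0, "ty": 0, "tz": 0, "fingers": -1}, {"ax": 0, "ay": 0, "az": 0, "tx": 0, "ty": 0, "tz": 0, "fingers": -1}, {"ax": 0, "ay": 0, "az": 0, "tx": 0, "ty": 0, "tz": 0, "fingers": -1}, {"ax": 0, "ay": 0, "az": 0, "tx": 0, "ty": 0, "tz": 0, "fingers": -1}]'

```text
time_s: 34.17
ee_pos: [0.5873, -0.0217, 0.1065]
ee_rot: [-0.211, 3.133, -0.0]
force: [-2.7, 0.6, 4.9]
opening: 0.0109
```

Seated height and light contact; release.

Request:
play_rows --motion '[{"ax": 0, "ay": 0, "az": 0, "tx": 0, "ty": 0, "tz": 0, "fingers": -0.4}, {"ax": 0, "ay": 0, "az": 0, "tx": 0, "ty": 0, "tz": 0, "fingers": -0.2}, {"ax": 0, "ay": 0, "az": 0, "tx": 0, "ty": 0, "tz": 0, "fingers": 0}, {"ax": 0, "ay": 0, "az": 0, "tx": 0, "ty": 0, "tz": 0, "fingers": 0}, {"ax": 0, "ay": 0, "az": 0, "tx": 0, "ty": 0, "tz": -2, "fingers": 0}, {"ax": 0, "ay": 0, "az": 0, "tx": 0, "ty": 0, "tz": -4, "fingers": 0}, {"ax": 0, "ay": 0, "az": 0, "tx": 0, "ty": 0, "tz": -3, "fingers": 1}, {"ax": 0, "ay": 0, "az": 0, "tx": 0, "ty": 0, "tz": 0, "fingers": 1}]'

```text
time_s: 34.83
ee_pos: [0.5894, -0.0219, 0.2035]
ee_rot: [-0.21, 3.123, -0.003]
force: [0.4, 0.0, -0.2]
opening: 0.0657
```

Run:
```python
from h import *
c=snap("w22"); blobs(c,zmin=0.06,vmax=290);plan(0.5502,0.408,0.17,75*np.pi/180)
```

```text
px [411. 198.] n2520 h 0.084 | top rect c [578.3  48.3] size [57.3 57. ] ang 3.5 circ [578.9  48.8] r29.4 | all rect c [578.3  48.3] size [57.4 57.1] ang 2.1 rgb [153. 151. 143.]
px [229. 196.] n3069 h 0.103 | top rect c [596.6 -89.2] size [12.6 29.6] ang 88.4 circ [596.7 -89.1] r15.1 | all rect c [595.9 -88.9] size [45.9 43.7] ang 79.6 rgb [179. 141.  98.]
px [318. 196.] n3490 h 0.103 | top rect c [587.5 -21.7] size [29.8 12. ] ang 7.4 circ [587.5 -22.4] r15.0 | all rect c [587.5 -21.8] size [43.6 44.1] ang 7.6 rgb [189. 149. 102.]
px [ 26. 281.] n865 h 0.071 | top rect c [ 706.7 -280. ] size [14.2 46.4] ang 9.3 circ [ 712.4 -279. ] r23.2 | all rect c [ 705.4 -277. ] size [18.4 58. ] ang 6.1 rgb [93. 27. 23.]
at [ 0.5888 -0.0218  0.2003] yaw 1.705 q6 -1.80; dist 43.3cm
  before-turn tx -1.90 ty 43.12 tz 2.96 | az 0.396 | after-turn tx 14.88 ty 40.51 tz 2.96; tilt -0.0082 -0.0019
```

View pics/w22.png

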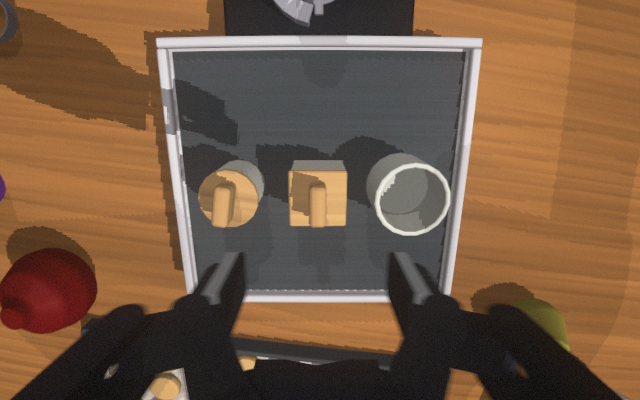

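Request:
play_rows --motion '[{"ax": 0, "ay": 0, "az": 0, "tx": -0.1, "ty": 2.5, "tz": 0, "fingers": 1}, {"ax": 0, "ay": 0, "az": 0, "tx": -0.2, "ty": 3.8, "tz": 0, "fingers": 1}, {"ax": 0, "ay": 0, "az": 0, "tx": -0.2, "ty": 3.8, "tz": 0, "fingers": 1}, {"ax": 0, "ay": 0, "az": 0, "tx": -0.2, "ty": 3.8, "tz": 0, "fingers": 1}, {"ax": 0, "ay": 0, "az": 0, "tx": -0.2, "ty": 3.8, "tz": 0, "fingers": 1}, {"ax": 0, "ay": 0, "az": 0, "tx": -0.2, "ty": 3.8, "tz": 0, "fingers": 1}, {"ax": 0, "ay": 0, "az": 0, "tx": -0.2, "ty": 3.8, "tz": 0, "fingers": 1}, {"ax": 0, "ay": 0, "az": 0, "tx": -0.2, "ty": 3.8, "tz": 0, "fingers": 1}]'

```text
time_s: 35.55
ee_pos: [0.5621, 0.2704, 0.1935]
ee_rot: [0.21, -3.133, 0.001]
force: [0.3, -0.5, -0.2]
opening: 0.0853
```

Request:
play_rows --motion '[{"ax": 0, "ay": 0, "az": 0, "tx": -0.2, "ty": 3.8, "tz": 0, "fingers": 1}, {"ax": 0, "ay": 0, "az": 0, "tx": -0.2, "ty": 3.8, "tz": 0, "fingers": 1}, {"ax": 0, "ay": 0, "az": 0, "tx": 0, "ty": 3.4, "tz": 0, "fingers": 1}, {"ax": 0, "ay": 0, "az": 0, "tx": 0, "ty": 2.8, "tz": 0, "fingers": 1}, {"ax": 0, "ay": 0, "az": 0.1, "tx": 0, "ty": 0, "tz": 1, "fingers": 1}, {"ax": 0, "ay": 0, "az": 0.1, "tx": 0, "ty": 0, "tz": 1, "fingers": 1}, {"ax": 0, "ay": 0, "az": 0.1, "tx": 0, "ty": 0, "tz": 0, "fingers": 1}, {"ax": 0, "ay": 0, "az": 0.096, "tx": 0, "ty": 0, "tz": 0, "fingers": 1}]'

```text
time_s: 36.22
ee_pos: [0.5475, 0.4059, 0.1717]
ee_rot: [-0.416, -3.11, 0.005]
force: [-0.1, -0.0, 0.0]
opening: 0.0853
```

Request:
play_rows --motion '[{"ax": 0, "ay": 0, "az": 0, "tx": 0, "ty": 0, "tz": 0, "fingers": 1}, {"ax": 0, "ay": 0, "az": 0, "tx": 0, "ty": 0, "tz": 0, "fingers": 1}, {"ax": 0, "ay": 0, "az": 0, "tx": 0, "ty": 0, "tz": 0, "fingers": 1}, {"ax": 0, "ay": 0, "az": 0, "tx": 0, "ty": 0, "tz": 0, "fingers": 1}, {"ax": 0, "ay": 0, "az": 0, "tx": 0, "ty": 0, "tz": 0, "fingers": 1}, {"ax": 0, "ay": 0, "az": 0, "tx": 0, "ty": 0, "tz": 0, "fingers": 1}, {"ax": 0, "ay": 0, "az": 0, "tx": 0, "ty": 0, "tz": 0, "fingers": 1}, {"ax": 0, "ay": 0, "az": 0, "tx": 0, "ty": 0, "tz": 0, "fingers": 1}]'

```text
time_s: 36.88
ee_pos: [0.5485, 0.406, 0.1754]
ee_rot: [0.41, 3.115, 0.0]
force: [0.2, 0.6, -0.7]
opening: 0.0854
```

Run:
```python
from h import *
c=snap("w23"); blobs(c,vmax=260);plan(0.55,0.408,0.04,75*np.pi/180)
```

```text
px [228. 135.] n1730 h 0.013 | top rect c [484.2 345.8] size [30.8 39.9] ang 78.4 circ [484.1 346.2] r23.7 | all rect c [484.2 345.8] size [30.8 39.9] ang 78.3 rgb [54. 31. 17.]
px [437. 180.] n3597 h 0.035 | top rect c [567.5 509.8] size [12.  30.1] ang 8.4 circ [567.5 509.8] r15.5 | all rect c [568.2 509.6] size [59.9 58.7] ang 52.3 rgb [ 48. 106.  49.]
px [606. 199.] n6099 h 0.084 | top rect c [621.2 625. ] size [46.8  9.4] ang 2.0 circ [621.1 628.9] r23.4 | all rect c [608.9 640.4] size [35.5 75.3] ang 59.6 rgb [88. 85. 79.]
px [320. 189.] n3563 h 0.035 | top rect c [550.3 409.3] size [11.4 29.4] ang 74.9 circ [550.1 408.9] r15.0 | all rect c [550.4 409.1] size [58.8 58.8] ang 29.4 rgb [170. 130.  85.]
px [  6. 250.] n290 h 0.021 | top rect c [530.  100.1] size [12.1  3.8] ang 9.1 circ [529.8 101.2] r6.1 | all rect c [525.2  99.6] size [31.5  4.2] ang 7.8 rgb [121. 116. 116.]
at [0.5485 0.406  0.1753] yaw 1.309 q6 -0.72; dist 13.5cm
  before-turn tx -0.09 ty 0.23 tz 13.53 | az 0.000 | after-turn tx -0.09 ty 0.23 tz 13.53; tilt -0.0001 0.0000
```

View pics/w23.png

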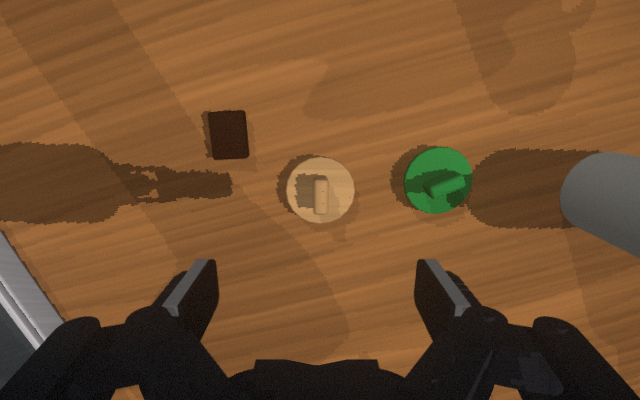

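Request:
play_rows --motion '[{"ax": 0, "ay": 0, "az": 0, "tx": -0.08, "ty": 0.3, "tz": 3, "fingers": 0}, {"ax": 0, "ay": 0, "az": 0, "tx": 0, "ty": 0, "tz": 3.5, "fingers": 0}, {"ax": 0, "ay": 0, "az": 0, "tx": 0, "ty": 0, "tz": 3, "fingers": 0}, {"ax": 0, "ay": 0, "az": 0, "tx": 0, "ty": 0, "tz": 2, "fingers": 0}, {"ax": 0, "ay": 0, "az": 0, "tx": 0, "ty": 0, "tz": 1.2, "fingers": 0}, {"ax": 0, "ay": 0, "az": 0, "tx": 0, "ty": 0, "tz": 0.6, "fingers": 0}, {"ax": 0, "ay": 0, "az": 0, "tx": 0, "ty": 0, "tz": 0, "fingers": 0}, {"ax": 0, "ay": 0, "az": 0, "tx": 0, "ty": 0, "tz": 0, "fingers": 0}]'

```text
time_s: 37.6
ee_pos: [0.5507, 0.4091, 0.0439]
ee_rot: [0.41, 3.113, 0.002]
force: [-0.2, 0.6, 0.2]
opening: 0.0429
```

Run:
```python
from h import *
plan(0.5501,0.4087,0.0395)
```

```text
at [0.5507 0.4091 0.0439] yaw 1.309 q6 -0.72; dist 0.4cm
  before-turn tx 0.05 ty -0.06 tz 0.44 | az 0.000 | after-turn tx 0.05 ty -0.06 tz 0.44; tilt -0.0014 0.0016
```

Request:
play_rows --motion '[{"ax": 0, "ay": 0, "az": 0, "tx": 0.02, "ty": -0.03, "tz": 0.4, "fingers": 0}, {"ax": 0, "ay": 0, "az": 0, "tx": 0, "ty": 0, "tz": 0, "fingers": 0}, {"ax": 0, "ay": 0, "az": 0, "tx": 0, "ty": 0, "tz": 0, "fingers": -1}, {"ax": 0, "ay": 0, "az": 0, "tx": 0, "ty": 0, "tz": 0, "fingers": -1}, {"ax": 0, "ay": 0, "az": 0, "tx": 0, "ty": 0, "tz": 0, "fingers": -1}, {"ax": 0, "ay": 0, "az": 0, "tx": 0, "ty": 0, "tz": 0, "fingers": -1}, {"ax": 0, "ay": 0, "az": 0, "tx": 0, "ty": 0, "tz": 0, "fingers": -1}, {"ax": 0, "ay": 0, "az": 0, "tx": 0, "ty": 0, "tz": 0, "fingers": -1}]'

```text
time_s: 38.27
ee_pos: [0.5501, 0.4087, 0.0391]
ee_rot: [0.41, 3.114, 0.001]
force: [-0.4, -0.7, 4.4]
opening: 0.0112
```

Request:
play_rows --motion '[{"ax": 0, "ay": 0, "az": 0, "tx": 0, "ty": 0, "tz": 0, "fingers": -1}, {"ax": 0, "ay": 0, "az": 0, "tx": 0, "ty": 0, "tz": -1, "fingers": -1}, {"ax": 0, "ay": 0, "az": 0, "tx": 0, "ty": 0, "tz": -3, "fingers": -1}, {"ax": 0, "ay": 0, "az": 0, "tx": 0, "ty": 0, "tz": -4, "fingers": -1}, {"ax": 0, "ay": 0, "az": 0, "tx": 0, "ty": 0, "tz": -4, "fingers": -1}, {"ax": 0, "ay": 0, "az": 0, "tx": 0, "ty": 0, "tz": -2, "fingers": -1}, {"ax": 0, "ay": 0, "az": 0, "tx": 0, "ty": 0, "tz": 0, "fingers": -1}, {"ax": 0, "ay": 0, "az": 0, "tx": 0, "ty": 0, "tz": 0, "fingers": -1}]'

```text
time_s: 38.93
ee_pos: [0.5502, 0.4088, 0.1805]
ee_rot: [0.41, 3.112, 0.003]
force: [-0.4, -0.2, -1.8]
opening: 0.0112
```

Run:
```python
from h import *
c=snap("w24"); plan(0.5786,0.0488,0.18)
s=robot.capture("scene"); np.savez("s24.npz",**s); crop(s,"s24",225,165,385,285,5)
```

```text
at [0.5495 0.4083 0.1777] yaw 1.309 q6 -0.72; dist 36.1cm
  before-turn tx -12.11 ty -33.98 tz -0.21 | az 0.000 | after-turn tx -12.11 ty -33.98 tz -0.21; tilt 0.0006 -0.0006
```

View pics/w24.png

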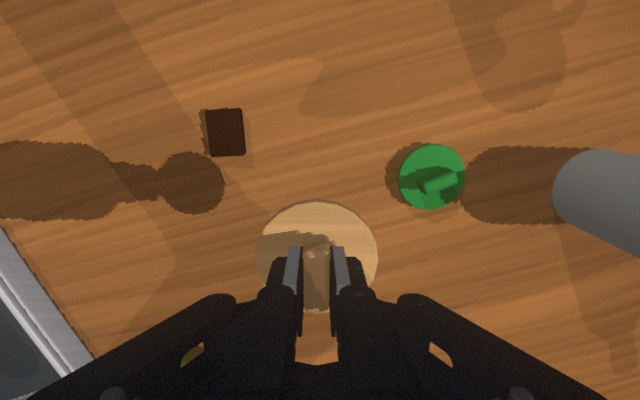

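View pics/s24.png

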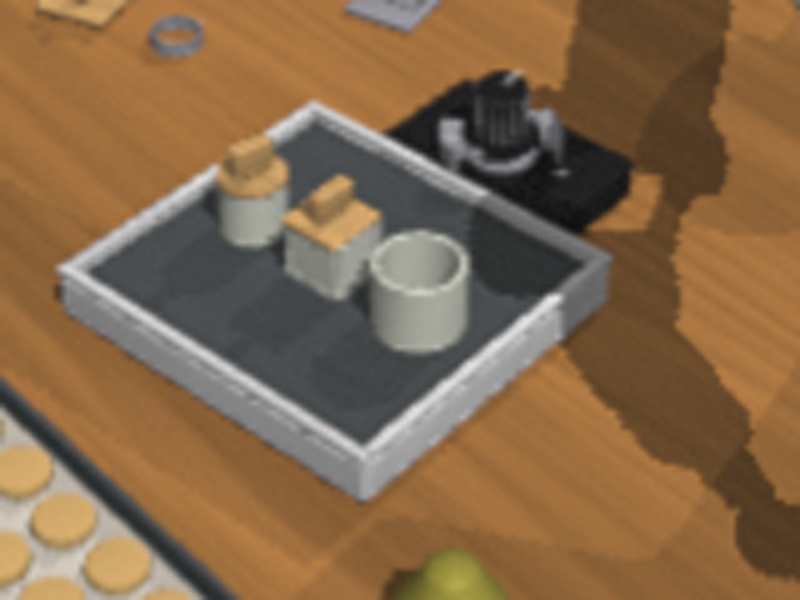

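Request:
play_rows --motion '[{"ax": 0, "ay": 0, "az": 0, "tx": -0.8, "ty": -2.4, "tz": 0, "fingers": -1}, {"ax": 0, "ay": 0, "az": 0, "tx": -1.2, "ty": -3.4, "tz": 0, "fingers": -1}, {"ax": 0, "ay": 0, "az": 0, "tx": -1.3, "ty": -3.6, "tz": 0, "fingers": -1}, {"ax": 0, "ay": 0, "az": 0, "tx": -1.3, "ty": -3.6, "tz": 0, "fingers": -1}, {"ax": 0, "ay": 0, "az": 0, "tx": -1.3, "ty": -3.6, "tz": 0, "fingers": -1}, {"ax": 0, "ay": 0, "az": 0, "tx": -1.3, "ty": -3.6, "tz": 0, "fingers": -1}, {"ax": 0, "ay": 0, "az": 0, "tx": -1.3, "ty": -3.6, "tz": 0, "fingers": -1}, {"ax": 0, "ay": 0, "az": 0, "tx": -1.3, "ty": -3.6, "tz": 0, "fingers": -1}]'

```text
time_s: 39.7
ee_pos: [0.5722, 0.1165, 0.1753]
ee_rot: [-0.409, -3.11, 0.002]
force: [0.5, -0.2, -0.4]
opening: 0.0112
```

Request:
play_rows --motion '[{"ax": 0, "ay": 0, "az": 0, "tx": -1.3, "ty": -3.6, "tz": 0, "fingers": -1}, {"ax": 0, "ay": 0, "az": 0, "tx": -1, "ty": -3, "tz": 0, "fingers": -1}, {"ax": 0, "ay": 0, "az": 0, "tx": 0, "ty": 0, "tz": 1, "fingers": -1}, {"ax": 0, "ay": 0, "az": 0, "tx": 0, "ty": 0, "tz": 1.5, "fingers": -1}, {"ax": 0, "ay": 0, "az": 0, "tx": 0, "ty": 0, "tz": 1, "fingers": -1}, {"ax": 0, "ay": 0, "az": 0, "tx": 0, "ty": 0, "tz": 0, "fingers": -1}, {"ax": 0, "ay": 0, "az": 0, "tx": 0, "ty": 0, "tz": 0, "fingers": -1}, {"ax": 0, "ay": 0, "az": 0, "tx": 0, "ty": 0, "tz": 0, "fingers": -1}]'

```text
time_s: 40.37
ee_pos: [0.5785, 0.0494, 0.1431]
ee_rot: [-0.408, -3.114, 0.0]
force: [-0.0, 0.1, -0.3]
opening: 0.011
```

Run:
```python
from h import *
c=snap("w25"); plan(0.5786,0.0488,0.115)
```

```text
at [0.5788 0.0494 0.1438] yaw 1.310 q6 -1.28; dist 2.9cm
  before-turn tx 0.01 ty -0.06 tz 2.88 | az 0.000 | after-turn tx 0.01 ty -0.06 tz 2.88; tilt -0.0005 0.0002
```

View pics/w25.png

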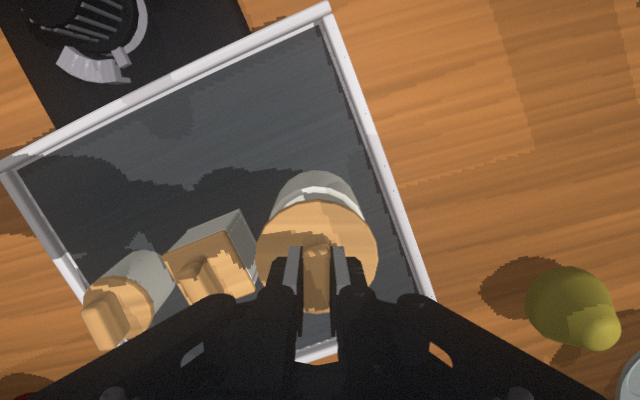

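Request:
play_rows --motion '[{"ax": 0, "ay": 0, "az": 0, "tx": 0, "ty": -0.05, "tz": 0.6, "fingers": -1}, {"ax": 0, "ay": 0, "az": 0, "tx": 0, "ty": 0, "tz": 0.8, "fingers": -1}, {"ax": 0, "ay": 0, "az": 0, "tx": 0, "ty": 0, "tz": 0.5, "fingers": -1}, {"ax": 0, "ay": 0, "az": 0, "tx": 0, "ty": 0, "tz": 0.4, "fingers": -1}, {"ax": 0, "ay": 0, "az": 0, "tx": 0, "ty": 0, "tz": 0.2, "fingers": -1}, {"ax": 0, "ay": 0, "az": 0, "tx": 0, "ty": 0, "tz": 0.1, "fingers": -1}, {"ax": 0, "ay": 0, "az": 0, "tx": 0, "ty": 0, "tz": 0.1, "fingers": -1}, {"ax": 0, "ay": 0, "az": 0, "tx": 0, "ty": 0, "tz": 0, "fingers": -1}]'

```text
time_s: 41.08
ee_pos: [0.5785, 0.0482, 0.1163]
ee_rot: [0.41, 3.115, -0.0]
force: [-0.2, -0.6, -0.5]
opening: 0.0109
```

Request:
play_rows --motion '[{"ax": 0, "ay": 0, "az": 0, "tx": 0, "ty": 0, "tz": 0.1, "fingers": -1}, {"ax": 0, "ay": 0, "az": 0, "tx": 0, "ty": 0, "tz": 0.1, "fingers": -1}, {"ax": 0, "ay": 0, "az": 0, "tx": 0, "ty": 0, "tz": 0.05, "fingers": -1}, {"ax": 0, "ay": 0, "az": 0, "tx": 0, "ty": 0, "tz": 0, "fingers": -1}, {"ax": 0, "ay": 0, "az": 0, "tx": 0, "ty": 0, "tz": 0, "fingers": -1}, {"ax": 0, "ay": 0, "az": 0, "tx": 0, "ty": 0, "tz": 0, "fingers": -1}, {"ax": 0, "ay": 0, "az": 0, "tx": 0, "ty": 0, "tz": 0, "fingers": -1}, {"ax": 0, "ay": 0, "az": 0, "tx": 0, "ty": 0, "tz": 0, "fingers": -1}]'

```text
time_s: 41.75
ee_pos: [0.5788, 0.0482, 0.115]
ee_rot: [0.41, 3.113, 0.0]
force: [-2.8, 0.2, 5.3]
opening: 0.0111
```

Request:
play_rows --motion '[{"ax": 0, "ay": 0, "az": 0, "tx": 0, "ty": 0, "tz": 0, "fingers": -0.4}, {"ax": 0, "ay": 0, "az": 0, "tx": 0, "ty": 0, "tz": 0, "fingers": -0.2}, {"ax": 0, "ay": 0, "az": 0, "tx": 0, "ty": 0, "tz": 0, "fingers": 0}, {"ax": 0, "ay": 0, "az": 0, "tx": 0, "ty": 0, "tz": 0, "fingers": 0}, {"ax": 0, "ay": 0, "az": 0, "tx": 0, "ty": 0, "tz": -2, "fingers": 0}, {"ax": 0, "ay": 0, "az": 0, "tx": 0, "ty": 0, "tz": -4, "fingers": 0}, {"ax": 0, "ay": 0, "az": 0, "tx": 0, "ty": 0, "tz": -3, "fingers": 1}, {"ax": 0, "ay": 0, "az": 0, "tx": 0, "ty": 0, "tz": 0, "fingers": 1}]'

```text
time_s: 42.42
ee_pos: [0.5808, 0.0483, 0.212]
ee_rot: [0.409, 3.103, 0.003]
force: [1.3, -1.1, 1.3]
opening: 0.0654
```

Run:
```python
from h import *
c=snap("w26"); blobs(c,zmin=0.06,vmax=290);plan(0.4227,-0.0427,0.2,-0.83); plan(0.4227,-0.0427,0.2,0.87)
```

```text
px [131.  22.] n2709 h 0.092 | top rect c [426.4 -44.7] size [36.2 27.3] ang 73.4 circ [422.  -43.1] r18.4 | all rect c [425.7 -43.5] size [36.7 29.4] ang 82.3 rgb [44. 41. 41.]
px [315. 195.] n4959 h 0.111 | top rect c [578.5  48.1] size [11.3 29.2] ang 75.2 circ [578.7  48.2] r14.9 | all rect c [578.9  48.2] size [59.1 59.1] ang 65.5 rgb [192. 151. 103.]
px [236. 223.] n3201 h 0.103 | top rect c [587.3 -21.4] size [29.4 12. ] ang 8.1 circ [587.3 -21. ] r15.1 | all rect c [587.7 -21.8] size [44.2 45. ] ang 7.4 rgb [176. 141. 100.]
px [165. 253.] n2707 h 0.103 | top rect c [596.7 -88.1] size [12.1 30. ] ang 88.8 circ [596.8 -88.8] r15.2 | all rect c [595.9 -88.1] size [45.5 42.8] ang 46.7 rgb [178. 143. 102.]
px [542. 277.] n861 h 0.073 | top rect c [713.5 230.2] size [26.8 20.5] ang 72.3 circ [716.9 228.6] r14.0 | all rect c [712.4 229.8] size [33.6 26.9] ang 83.8 rgb [146. 132.  61.]
at [0.5802 0.0483 0.2087] yaw 1.309 q6 -1.28; dist 18.2cm
  before-turn tx 12.86 ty -12.87 tz 0.74 | az -1.003 | after-turn tx 17.77 ty 3.92 tz 0.74; tilt -0.0079 0.0024
at [0.5802 0.0483 0.2087] yaw 1.309 q6 -1.28; dist 18.2cm
  before-turn tx 12.86 ty -12.87 tz 0.74 | az 0.439 | after-turn tx 6.17 ty -17.12 tz 0.74; tilt -0.0079 0.0024
```

View pics/w26.png

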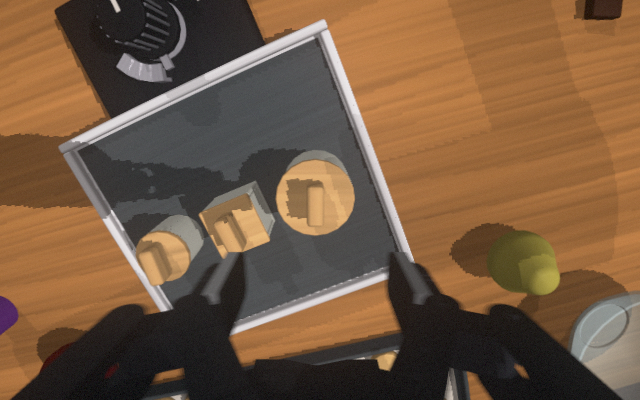

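Request:
play_rows --motion '[{"ax": 0, "ay": 0, "az": 0, "tx": 1.4, "ty": -1.4, "tz": 0, "fingers": 1}, {"ax": 0, "ay": 0, "az": 0, "tx": 2.3, "ty": -2.3, "tz": 0, "fingers": 1}, {"ax": 0, "ay": 0, "az": 0, "tx": 2.5, "ty": -2.5, "tz": 0, "fingers": 1}, {"ax": 0, "ay": 0, "az": 0, "tx": 2.5, "ty": -2.5, "tz": 0, "fingers": 1}, {"ax": 0, "ay": 0, "az": 0, "tx": 2.3, "ty": -2.3, "tz": 0, "fingers": 1}, {"ax": 0, "ay": 0, "az": 0, "tx": 1.9, "ty": -1.9, "tz": 0, "fingers": 1}, {"ax": 0, "ay": 0, "az": 0.11, "tx": 0, "ty": 0, "tz": 0, "fingers": 1}, {"ax": 0, "ay": 0, "az": 0.11, "tx": 0, "ty": 0, "tz": 0, "fingers": 1}]'

```text
time_s: 43.13
ee_pos: [0.4193, -0.0437, 0.2027]
ee_rot: [-0.76, -3.048, 0.0]
force: [0.2, -0.2, -0.6]
opening: 0.0853
```

Request:
play_rows --motion '[{"ax": 0, "ay": 0, "az": 0.11, "tx": 0, "ty": 0, "tz": 1, "fingers": 1}, {"ax": 0, "ay": 0, "az": 0.11, "tx": 0, "ty": 0, "tz": 1, "fingers": 1}, {"ax": 0, "ay": 0, "az": 0, "tx": 0, "ty": 0, "tz": 0, "fingers": 1}, {"ax": 0, "ay": 0, "az": 0, "tx": 0, "ty": 0, "tz": 0, "fingers": 1}, {"ax": 0, "ay": 0, "az": 0, "tx": 0, "ty": 0, "tz": 0, "fingers": 1}, {"ax": 0, "ay": 0, "az": 0, "tx": 0, "ty": 0, "tz": 0, "fingers": 1}, {"ax": 0, "ay": 0, "az": 0, "tx": 0, "ty": 0, "tz": 0, "fingers": 1}, {"ax": 0, "ay": 0, "az": 0, "tx": 0, "ty": 0, "tz": 0, "fingers": 1}]'

```text
time_s: 43.8
ee_pos: [0.4207, -0.043, 0.1842]
ee_rot: [1.078, 2.95, 0.0]
force: [-0.6, 0.2, -0.2]
opening: 0.0854
```

Run:
```python
from h import *
c=snap("w27"); blobs(c,zmin=0.062,vmax=270);plan(0.4227,-0.0427,0.089,0.87)
```

```text
px [318. 211.] n2325 h 0.091 | top rect c [422.1 -42.8] size [35.4 35. ] ang 20.1 circ [422.  -42.9] r18.1 | all rect c [421.7 -42.9] size [35.7 35.3] ang 63.1 rgb [55. 52. 53.]
px [534. 259.] n1571 h 0.090 | top rect c [560.1  63.1] size [45.5 11.7] ang 51.0 circ [564.5  59.5] r22.8 | all rect c [559.8  57.8] size [51.6 17.4] ang 64.1 rgb [161. 141. 116.]
at [ 0.4207 -0.043   0.1841] yaw 0.870 q6 -1.05; dist 9.5cm
  before-turn tx -0.13 ty 0.15 tz 9.51 | az -0.000 | after-turn tx -0.13 ty 0.15 tz 9.51; tilt -0.0005 0.0003
```

View pics/w27.png

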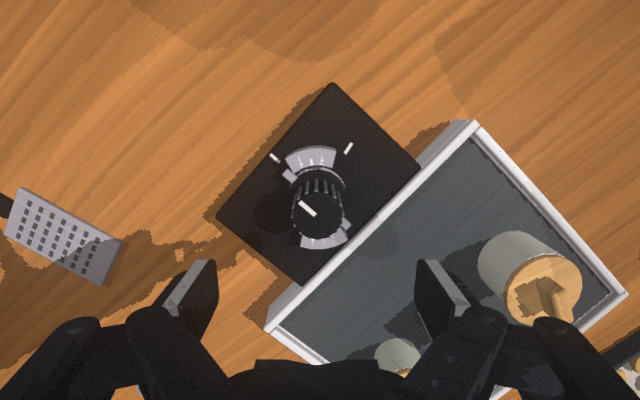

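Request:
play_rows --motion '[{"ax": 0, "ay": 0, "az": 0, "tx": -0.1, "ty": 0.12, "tz": 2, "fingers": 1}, {"ax": 0, "ay": 0, "az": 0, "tx": 0, "ty": 0, "tz": 2.5, "fingers": 1}, {"ax": 0, "ay": 0, "az": 0, "tx": 0, "ty": 0, "tz": 2.5, "fingers": 1}, {"ax": 0, "ay": 0, "az": 0, "tx": 0, "ty": 0, "tz": 1.5, "fingers": 1}, {"ax": 0, "ay": 0, "az": 0, "tx": 0, "ty": 0, "tz": 0.9, "fingers": 1}, {"ax": 0, "ay": 0, "az": 0, "tx": 0, "ty": 0, "tz": 0, "fingers": 1}, {"ax": 0, "ay": 0, "az": 0, "tx": 0, "ty": 0, "tz": 0, "fingers": 1}, {"ax": 0, "ay": 0, "az": 0, "tx": 0, "ty": 0, "tz": 0, "fingers": 1}]'

```text
time_s: 44.52
ee_pos: [0.4228, -0.0428, 0.0913]
ee_rot: [1.079, 2.948, 0.001]
force: [0.2, 0.2, -0.2]
opening: 0.0851
```

Run:
```python
from h import *
plan(0.4222,-0.0428,0.089)
```

```text
at [ 0.4228 -0.0428  0.0913] yaw 0.869 q6 -1.05; dist 0.2cm
  before-turn tx 0.05 ty -0.04 tz 0.23 | az 0.000 | after-turn tx 0.05 ty -0.04 tz 0.23; tilt -0.0020 0.0011
```

Request:
play_rows --motion '[{"ax": 0, "ay": 0, "az": 0, "tx": 0, "ty": 0, "tz": 0.1, "fingers": 1}, {"ax": 0, "ay": 0, "az": 0, "tx": 0, "ty": 0, "tz": 0, "fingers": -1}, {"ax": 0, "ay": 0, "az": 0, "tx": 0, "ty": 0, "tz": 0, "fingers": -1}, {"ax": 0, "ay": 0, "az": 0, "tx": 0, "ty": 0, "tz": 0, "fingers": -1}, {"ax": 0, "ay": 0, "az": 0, "tx": 0, "ty": 0, "tz": 0, "fingers": -1}, {"ax": 0, "ay": 0, "az": 0, "tx": 0, "ty": 0, "tz": 0, "fingers": -1}, {"ax": 0, "ay": 0, "az": 0, "tx": 0, "ty": 0, "tz": 0, "fingers": -1}, {"ax": 0, "ay": 0, "az": 0, "tx": 0, "ty": 0, "tz": 0, "fingers": -1}]' --grip_force 70

```text
time_s: 45.18
ee_pos: [0.4221, -0.0428, 0.0893]
ee_rot: [1.08, 2.95, -0.0]
force: [-2.4, -0.5, 4.8]
opening: 0.0322
```

Run:
```python
from h import *
snap("w28"); plan(0.4222,-0.0428,0.089)
```

```text
at [ 0.4221 -0.0428  0.0893] yaw 0.869 q6 -1.05; dist 0.0cm
  before-turn tx -0.00 ty 0.01 tz 0.03 | az 0.000 | after-turn tx -0.00 ty 0.01 tz 0.03; tilt -0.0005 -0.0001
```

View pics/w28.png

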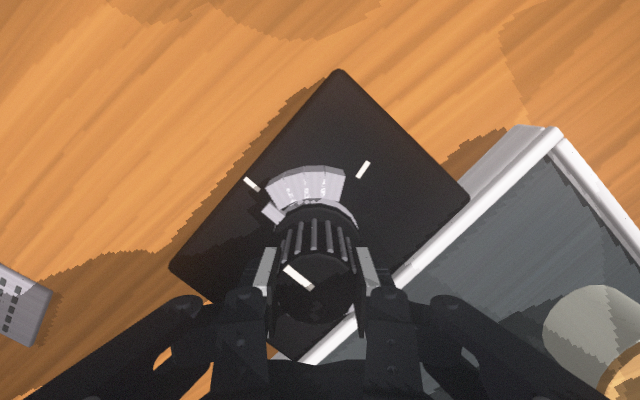

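Gripped; press down 6.5 mm.

Request:
play_rows --motion '[{"ax": 0, "ay": 0, "az": 0, "tx": 0, "ty": 0, "tz": 0.15, "fingers": -1}, {"ax": 0, "ay": 0, "az": 0, "tx": 0, "ty": 0, "tz": 0.15, "fingers": -1}, {"ax": 0, "ay": 0, "az": 0, "tx": 0, "ty": 0, "tz": 0.15, "fingers": -1}, {"ax": 0, "ay": 0, "az": 0, "tx": 0, "ty": 0, "tz": 0.15, "fingers": -1}, {"ax": 0, "ay": 0, "az": 0, "tx": 0, "ty": 0, "tz": 0.1, "fingers": -1}, {"ax": 0, "ay": 0, "az": 0, "tx": 0, "ty": 0, "tz": 0, "fingers": -1}, {"ax": 0, "ay": 0, "az": 0, "tx": 0, "ty": 0, "tz": 0, "fingers": -1}, {"ax": 0, "ay": 0, "az": 0, "tx": 0, "ty": 0, "tz": 0, "fingers": -1}]'

```text
time_s: 45.9
ee_pos: [0.4222, -0.0429, 0.083]
ee_rot: [1.08, 2.949, -0.001]
force: [-4.8, -0.9, 9.9]
opening: 0.0323
```

Request:
play_rows --motion '[{"ax": 0, "ay": 0, "az": 0.05, "tx": 0, "ty": 0, "tz": 0, "fingers": -1}, {"ax": 0, "ay": 0, "az": 0.1, "tx": 0, "ty": 0, "tz": 0, "fingers": -1}, {"ax": 0, "ay": 0, "az": 0.1, "tx": 0, "ty": 0, "tz": 0, "fingers": -1}, {"ax": 0, "ay": 0, "az": 0.1, "tx": 0, "ty": 0, "tz": 0, "fingers": -1}, {"ax": 0, "ay": 0, "az": 0.1, "tx": 0, "ty": 0, "tz": 0, "fingers": -1}, {"ax": 0, "ay": 0, "az": 0.1, "tx": 0, "ty": 0, "tz": 0, "fingers": -1}, {"ax": 0, "ay": 0, "az": 0.1, "tx": 0, "ty": 0, "tz": 0, "fingers": -1}, {"ax": 0, "ay": 0, "az": 0.1, "tx": 0, "ty": 0, "tz": 0, "fingers": -1}]'

```text
time_s: 46.57
ee_pos: [0.4222, -0.0429, 0.0831]
ee_rot: [2.091, 2.344, 0.0]
force: [-4.0, -0.5, 9.6]
opening: 0.0323
```

Run:
```python
from h import *
snap("w29"); plan(0.4222,-0.0428,0.083); print(pose()[2]['force'],pose()[2]['torque'])
```

```text
at [ 0.4222 -0.0429  0.0831] yaw 0.108 q6 -0.29; dist 0.0cm
  before-turn tx 0.01 ty -0.00 tz 0.01 | az 0.000 | after-turn tx 0.01 ty -0.00 tz 0.01; tilt -0.0006 0.0007
[-4.32482117 -0.33347124  9.545665  ] [-0.14142814  0.7799427  -0.01692859]
```

View pics/w29.png

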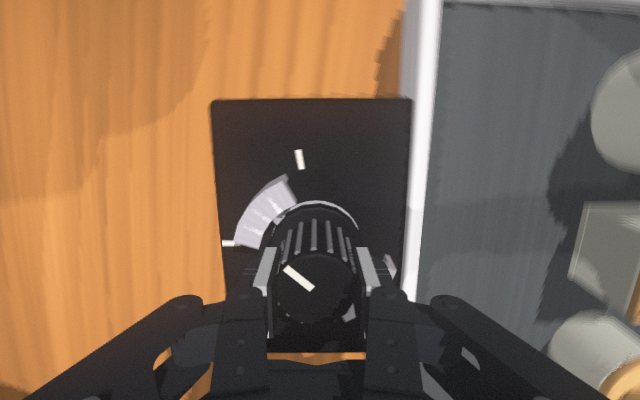

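Request:
play_rows --motion '[{"ax": 0, "ay": 0, "az": 0.1, "tx": 0, "ty": 0, "tz": 0, "fingers": -1}, {"ax": 0, "ay": 0, "az": 0.1, "tx": 0, "ty": 0, "tz": 0, "fingers": -1}, {"ax": 0, "ay": 0, "az": 0.1, "tx": 0, "ty": 0, "tz": 0, "fingers": -1}, {"ax": 0, "ay": 0, "az": 0.1, "tx": 0, "ty": 0, "tz": 0, "fingers": -1}, {"ax": 0, "ay": 0, "az": 0.1, "tx": 0, "ty": 0, "tz": 0, "fingers": -1}, {"ax": 0, "ay": 0, "az": 0.1, "tx": 0, "ty": 0, "tz": 0, "fingers": -1}, {"ax": 0, "ay": 0, "az": 0.05, "tx": 0, "ty": 0, "tz": 0, "fingers": -1}, {"ax": 0, "ay": 0, "az": 0, "tx": 0, "ty": 0, "tz": 0, "fingers": -1}]'

```text
time_s: 47.28
ee_pos: [0.4223, -0.0429, 0.0831]
ee_rot: [2.728, 1.556, 0.001]
force: [-3.6, -1.0, 10.1]
opening: 0.0317
```

Run:
```python
from h import *
snap("w30"); plan(0.4222,-0.0428,0.083); print(pose()[2]['force'],pose()[2]['torque'])
```

```text
at [ 0.4223 -0.0429  0.0831] yaw -0.532 q6 0.35; dist 0.0cm
  before-turn tx 0.00 ty -0.01 tz 0.01 | az 0.000 | after-turn tx 0.00 ty -0.01 tz 0.01; tilt 0.0001 0.0012
[-3.79013743 -0.5860577   9.75563614] [-0.07862826  0.81034379 -0.04469184]
```

View pics/w30.png

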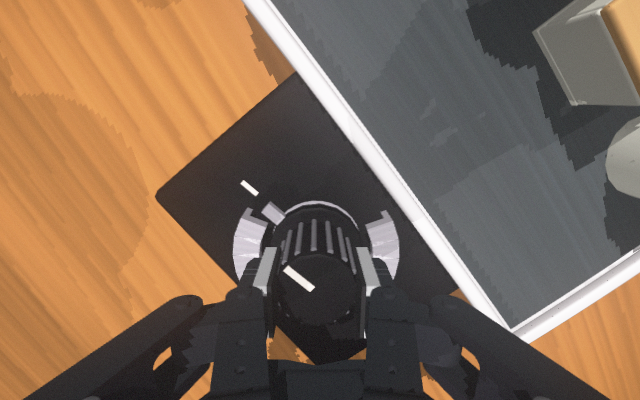

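Request:
play_rows --motion '[{"ax": 0, "ay": 0, "az": 0.03, "tx": 0, "ty": 0, "tz": 0, "fingers": -1}, {"ax": 0, "ay": 0, "az": 0, "tx": 0, "ty": 0, "tz": 0, "fingers": -1}, {"ax": 0, "ay": 0, "az": 0, "tx": 0, "ty": 0, "tz": 0, "fingers": -1}, {"ax": 0, "ay": 0, "az": 0, "tx": 0, "ty": 0, "tz": -0.2, "fingers": -1}, {"ax": 0, "ay": 0, "az": 0, "tx": 0, "ty": 0, "tz": -0.2, "fingers": -1}, {"ax": 0, "ay": 0, "az": 0, "tx": 0, "ty": 0, "tz": -0.2, "fingers": -1}, {"ax": 0, "ay": 0, "az": 0, "tx": 0, "ty": 0, "tz": 0, "fingers": -1}, {"ax": 0, "ay": 0, "az": 0, "tx": 0, "ty": 0, "tz": 0, "fingers": -1}]'

```text
time_s: 48.0
ee_pos: [0.4223, -0.0429, 0.0884]
ee_rot: [2.748, 1.52, 0.001]
force: [-2.3, -1.8, 5.6]
opening: 0.032
```

Request:
play_rows --motion '[{"ax": 0, "ay": 0, "az": 0, "tx": 0, "ty": 0, "tz": 0, "fingers": 0.2}, {"ax": 0, "ay": 0, "az": 0, "tx": 0, "ty": 0, "tz": 0, "fingers": 0.6}, {"ax": 0, "ay": 0, "az": 0, "tx": 0, "ty": 0, "tz": 0, "fingers": 1}, {"ax": 0, "ay": 0, "az": 0, "tx": 0, "ty": 0, "tz": 0, "fingers": 1}, {"ax": 0, "ay": 0, "az": 0, "tx": 0, "ty": 0, "tz": -2, "fingers": 1}, {"ax": 0, "ay": 0, "az": 0, "tx": 0, "ty": 0, "tz": -4, "fingers": 1}, {"ax": 0, "ay": 0, "az": 0, "tx": 0, "ty": 0, "tz": -4, "fingers": 1}, {"ax": 0, "ay": 0, "az": 0, "tx": 0, "ty": 0, "tz": 0, "fingers": 1}]'

```text
time_s: 48.67
ee_pos: [0.4246, -0.0431, 0.1962]
ee_rot: [2.743, 1.516, 0.015]
force: [0.9, -0.1, 1.4]
opening: 0.0851
```

Request:
play_rows --motion '[{"ax": 0, "ay": 0, "az": 0, "tx": 0, "ty": 0, "tz": 0, "fingers": 1}, {"ax": 0, "ay": 0, "az": 0, "tx": 0, "ty": 0, "tz": 0, "fingers": 1}, {"ax": 0, "ay": 0, "az": 0, "tx": 0, "ty": 0, "tz": 0, "fingers": 1}, {"ax": 0, "ay": 0, "az": 0, "tx": 0, "ty": 0, "tz": 0, "fingers": 1}, {"ax": 0, "ay": 0, "az": 0, "tx": 0, "ty": 0, "tz": 0, "fingers": 1}, {"ax": 0, "ay": 0, "az": 0, "tx": 0, "ty": 0, "tz": 0, "fingers": 1}, {"ax": 0, "ay": 0, "az": 0, "tx": 0, "ty": 0, "tz": 0, "fingers": 1}, {"ax": 0, "ay": 0, "az": 0, "tx": 0, "ty": 0, "tz": 0, "fingers": 1}]'

```text
time_s: 49.33
ee_pos: [0.422, -0.0427, 0.1875]
ee_rot: [-2.749, -1.519, 0.001]
force: [-0.6, -0.9, -0.3]
opening: 0.0855
```

Run:
```python
from h import *
c=snap("w31"); blobs(c,zmin=0.062,vmax=280); print(pose()[0])
s=robot.capture("scene"); np.savez("s31.npz",**s); crop(s,"s31",225,165,385,285,5); cv2.imwrite("pics/s31f.png",s["image"][:,:,::-1])
s=robot.capture("side"); cv2.imwrite("pics/sd31f.png",s["image"][:,:,::-1])
```

```text
px [445.   4.] n475 h 0.089 | top rect c [563.6  23.4] size [ 2.8 22. ] ang 57.8 circ [564.2  24.4] r11.0 | all rect c [561.5  27.3] size [ 6.3 31. ] ang 51.2 rgb [105.  94.  80.]
px [513.  51.] n5772 h 0.103 | top rect c [587.2 -22. ] size [30.2 13. ] ang 9.0 circ [587.3 -21.7] r15.4 | all rect c [587.6 -21.9] size [45.1 44.9] ang 7.0 rgb [177. 141.  98.]
px [563. 132.] n4278 h 0.103 | top rect c [596.5 -88.7] size [12.5 30.1] ang 87.9 circ [596.6 -88.7] r15.2 | all rect c [595.6 -88.3] size [45.4 43.7] ang 69.1 rgb [176. 141. 100.]
px [317. 208.] n2262 h 0.091 | top rect c [422.3 -43.1] size [34.8 35.3] ang 48.6 circ [422.2 -43.3] r18.3 | all rect c [422.4 -43.2] size [35.9 35.7] ang 31.1 rgb [56. 51. 51.]
[ 0.42200642 -0.04267785  0.1876164 ]
```

View pics/w31.png

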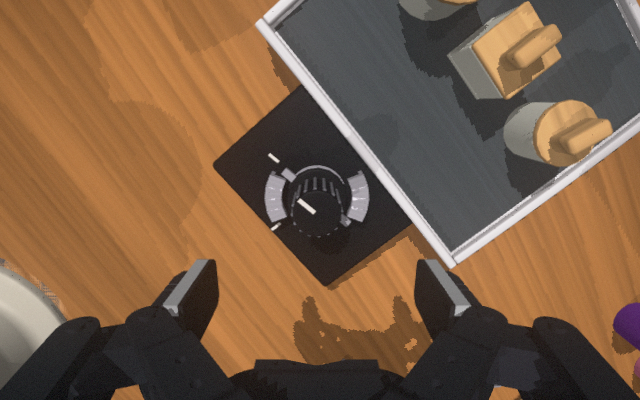

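View pics/s31.png

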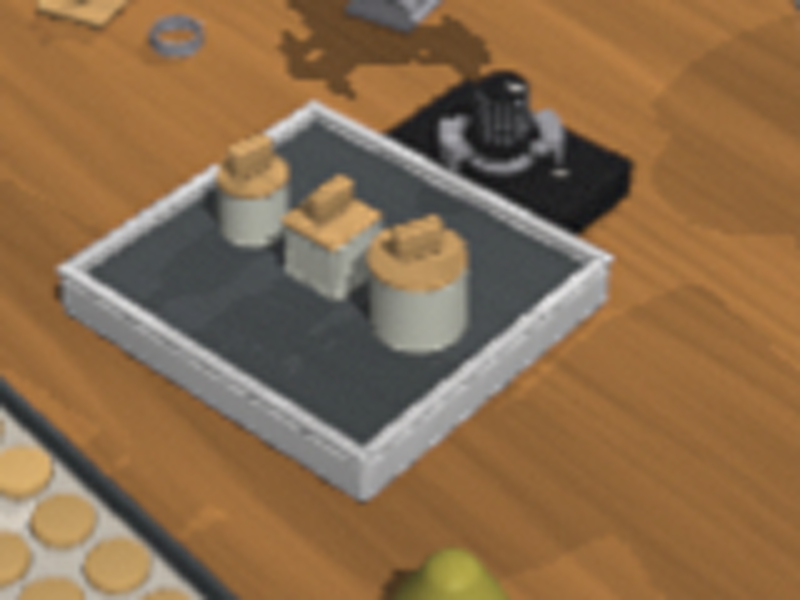

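View pics/sd31f.png

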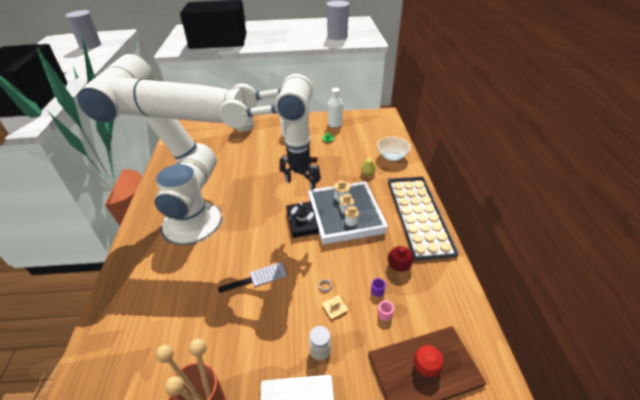

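View pics/s31f.png

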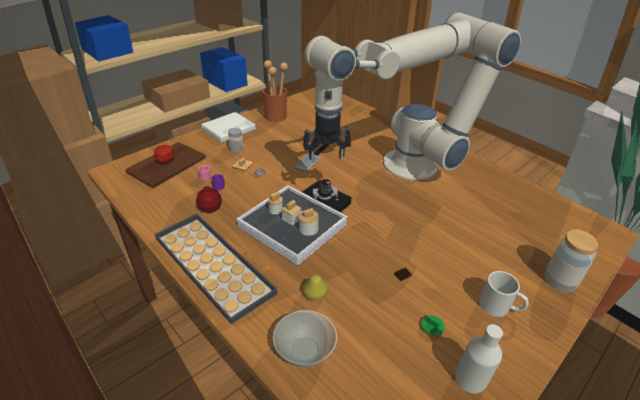

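Run:
```python
from h import *
a=plane(load("w31.npz"),[(299,199),(315,214)],0.090); d=a[0]-a[1]
print(np.arctan2(d[1],d[0]), 'turn', (np.pi+0.135-np.arctan2(d[1],d[0]))%(2*np.pi))
print(robot.finish_job())
```

```text
1.7998740961928297 turn 1.4767185573969632
the job is handed in; nothing more can be done
None
```

The job is handed in. The three white pots present (big round, small square, small round) stand upright on the warmer's plate, each covered by its own wooden lid. The knob was then pushed down, turned clockwise to its stop and let spring up.

**Last checks**
- **Lids:** the handle tops measured 0.111 m on the big round pot and 0.103 m on the two small ones. These are exactly the seated heights. The big pot's lid was last measured just before the knob was turned. The later scene picture shows it still in place.
- **Knob:** its top is back at 0.091 m, so it is up. The pointer lines up with the "on" mark. A rough pixel measurement gave 1.48 rad of turn. The gripper's own measured turn while it held the knob was about 1.40 rad, plus 0.03 rad against the stop. I trust the gripper figure, since the knob stops at 1.4 rad.
- **Absent pot and displaced lid:** no big square pot was seen, so its lid was not needed. That lid moved a few centimetres during the run while the robot was not near it. I took this to be the announced knock and left it where it was.
- **Other things:** the look-alikes and bystanders were not touched.

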